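Lock the rotary mixer with its pin and load the ballast discs

TASK

Pull the drawer open and take out the locking pin; turn the mixer's turntable by its black post until the hole in the orange lug lies over the hole in the steel block, and push the pin fully home through both. Only when it is locked, thread every ballast disc lying on the bench onto the spindle, hub upwards, widest at the bottom and narrowest on top. Finish with the drawer fully shut, the pin left in place and the bottles and other bench things undisturbed.

Things in the scene. Friction and masses are not known exactly. Their poses are not given: they have to be found in the camera images.
- drawer (a joint): slide of the drawer, m: 0 shut, 0.14 fully open. It slides about 1 to 2 N stiff, stays where it is left; it moves along -x of drawer_handle.
- drawer_handle (a point): middle of the drawer's horizontal steel bar handle (bar about 110 mm long along its own y, about 10 mm thick, 35 mm clear of the front). The white drawer unit is 200 mm wide, 220 mm deep and 125 mm high; the bar lies 98 mm above the table. Own axes: -x points out of the drawer (opening direction), z up.
- stand_closed (a point): point fixed to the drawer unit: where the mouth of the pin stand would be with the drawer shut (50 mm above the table). The stand is a blue block in the drawer, 65 mm behind the drawer's front, with a 25 mm deep hole; it moves out with the drawer. x axis points into the unit.
- pin_head (a point): centre of the red head of the locking pin. The pin is 78 mm long: steel shank 14 mm thick and 50 mm long with a tapered foot, below a round red head 30 mm wide and 28 mm high. It begins upright in the stand inside the shut drawer, its shank 25 mm deep; the inside of the unit is out of sight until the drawer is open. z up along the pin.
- pin_tip (a point): foot of the locking pin's shank, 64 mm below pin_head.
- turntable (a joint): angle of the mixer's turntable, rad, growing counter-clockwise seen from above; at 0 the lug's hole is over the block's hole. Turns with light friction (about 0.12 N m) and stays where left; range -1.8 to 1.8.
- lug_hole (a point): centre of the upper rim of the 18 mm hole through the orange lug (56 x 56 x 12 mm) on the turntable's edge, 120 mm from its axis, 63 mm above the table.
- block_hole (a point): centre of the upper rim of the 18 mm hole down through the dark steel lock block (56 x 56 x 50 mm) on the mixer's fixed base, 120 mm from the turntable's axis, 50 mm above the table. The lug passes just 1 mm over it. With the lug over it the pin goes down until its head rests on the lug, the foot then 37 mm below this point.
- grip_post (a point): centre of the upright black round grip post (18 mm thick, 55 mm high, this point 30 mm above the turntable's top and 25 mm below the post's top), 112 mm from the axis and opposite the lug; grip it to turn the turntable. x axis points from the turntable's axis to the post.
- spindle_foot (a point): on the turntable's axis at the level of its flat top, 63 mm above the table; the lowest disc rests here. The aluminium turntable is 190 mm wide.
- spindle_top (a point): top of the steel spindle on the turntable's axis: 16 mm thick, 130 mm high above the turntable's top, the last 12 mm tapered to 6 mm.
- hub_a (a point): blue ballast disc, may be absent: flange 92 mm wide and 8 mm thick below, hub 34 mm wide and 22 mm high on it (total height 30 mm), 22 mm bore right through. This point is on its axis at half the hub's height, 19 mm above its underside, 11 mm below its top. z up. Begins lying flat, hub up, on or near the black mat.
- hub_b (a point): yellow ballast disc, may be absent: flange 79 mm wide and 8 mm thick below, hub 34 mm wide and 22 mm high on it (total height 30 mm), 22 mm bore right through. This point is on its axis at half the hub's height, 19 mm above its underside, 11 mm below its top. z up. Begins lying flat, hub up, on or near the black mat.
- hub_c (a point): green ballast disc, may be absent: flange 66 mm wide and 8 mm thick below, hub 34 mm wide and 22 mm high on it (total height 30 mm), 22 mm bore right through. This point is on its axis at half the hub's height, 19 mm above its underside, 11 mm below its top. z up. Begins lying flat, hub up, on or near the black mat.
- hub_d (a point): white ballast disc, may be absent: flange 53 mm wide and 8 mm thick below, hub 34 mm wide and 22 mm high on it (total height 30 mm), 22 mm bore right through. This point is on its axis at half the hub's height, 19 mm above its underside, 11 mm below its top. z up. Begins lying flat, hub up, on or near the black mat.
- amber_bottle: amber bottle, 70 mm wide, 150 mm high; bystander, origin at the middle of its underside.
- clear_bottle: clear bottle, 72 mm wide, 160 mm high; bystander, origin at the middle of its underside.
- beaker: beaker, 70 mm wide, 85 mm high; bystander, origin at the middle of its underside.
- tip_box: tip box, blue, 120 x 85 x 60 mm; bystander, origin at the middle of its underside.
- jar: small jar, 52 mm wide, 55 mm high; bystander, origin at the middle of its underside.
- vial: small capped vial, 36 mm wide, 50 mm high; bystander, origin at the middle of its underside.
Not all that is in view belongs to the job. Of the things shaped like the part that bears hub_c, the green one is meant.

How it is judged (in metres and radians):
On the way, in this order (a step that is already met when the one before it is completed fails the run):
1. drawer pulled open (value of joint drawer above 0.07 m), for 0.2 s.
2. pin fully home through lug and block (horizontal distance between pin_tip and block_hole below 0.005 m and z of pin_tip in the frame of block_hole below -0.033 m and angle between pin_tip's own z axis and vertical below 0.12 rad and value of joint turntable between -0.06 and 0.06 rad), for 0.2 s.
3. all discs present on the spindle, widest lowest (horizontal distance between each of hub_a, hub_b, hub_c, hub_d and spindle_foot below 0.006 m and angle between each of hub_a, hub_b, hub_c, hub_d's own z axis and vertical below 0.12 rad and z of hub_a in the frame of spindle_foot between 0.012 and 0.025 m and z of each of hub_b, hub_c, hub_d in the frame of hub_a above 0.02 m and z of hub_b in the frame of spindle_foot between 0.012 and 0.055 m and z of each of hub_c, hub_d in the frame of hub_b above 0.02 m and z of hub_c in the frame of spindle_foot between 0.012 and 0.085 m and z of hub_d in the frame of hub_c above 0.02 m and z of hub_d in the frame of spindle_foot between 0.012 and 0.115 m), for 0.2 s.
At the end, for the whole second after the job is handed in: Pin upright through lug and block, head within about 4 mm of resting on the lug (turntable within 0.06 rad of aligned); every disc present sits flat on the spindle, hub up, widest at the bottom, in order of size, at rest; drawer shut to within 10 mm (all of step 2 and all of step 3 and value of joint drawer below 0.01 m and linear speed of each of disc_a, disc_b, disc_c, disc_d below 0.02 m/s and velocity of joint drawer below 0.02 m/s); the robot touches nothing.
It fails at once if a disc is put on the spindle before the pin is home (z of pin_tip in the frame of block_hole above -0.02 m and ((horizontal distance between hub_a and spindle_foot below 0.01 m and z of hub_a in the frame of spindle_foot below 0.115 m) or (horizontal distance between hub_b and spindle_foot below 0.01 m and z of hub_b in the frame of spindle_foot below 0.115 m) or (horizontal distance between hub_c and spindle_foot below 0.01 m and z of hub_c in the frame of spindle_foot below 0.115 m) or (horizontal distance between hub_d and spindle_foot below 0.01 m and z of hub_d in the frame of spindle_foot below 0.115 m))).
It fails at once if a bystander is shifted more than 40 mm or knocked over (distance of any of amber_bottle, clear_bottle, beaker, tip_box, jar, vial from where it was at the start of the episode above 0.04 m or angle between any of amber_bottle, clear_bottle, beaker, tip_box, jar, vial's own z axis and vertical above 0.5 rad).
Of disc_a, disc_b, disc_c, disc_d only 2 to 4 are there at a start; the rules pass over those that are not, and their reading is None.
At some moment in a run one of disc_a, disc_b, disc_c, disc_d may be knocked a few centimetres aside while the robot is not near it.
It also fails if it takes over 210 s, if anything falls off the work surface, if the arm or the gripper's body presses on something with over 40 N, if the wrist force passes 120 N, or if a joint passes its speed limit or range.

ROBOT

A 6-joint arm with a two-finger parallel gripper is mounted at the origin on the work surface. World frame = base frame: x ahead of the robot, y to its left, z up, the work surface at z = 0. Lengths are in m, angles in degrees, forces in N, time in s.
With the tool pointing down it reaches from about 0.225 to 0.725 m from the base axis. Payload 3.1 kg.
Tool frame: the origin (TCP) lies midway between the tips of the shut fingers; the grasp point (between the pads) lies 19 mm behind it; y points along the fingers, z is the direction in which the jaws open and shut, and the axes are right-handed (so a half turn about y gives the same grasp; the last joint's range is limited). The gripper opens to 85 mm and grips with 20 to 120 N. Pads are 22 mm wide; open, the fingers measure 114 mm over their backs; the gripper's body (76 mm by 85 mm) begins 54 mm behind the grasp point. The pads swing forward as they close: fully open they stand 13 mm farther back than shut.
Start: joints at [-73.843, 2.75, 5.684, 92.934, 0, 82.678], TCP at [0.209, -0.482, 0.231] pointing down, gripper open.
Joint ranges: [-166.93, 166.93], [-56.73, 111.36], [-69.38, 81.34], [-121.58, 131.49], [-85.45, 84.26], [-180, 180]. Speed limits (degrees/s): [159.86, 159.86, 180, 180, 180, 180].

INTERFACE

Orientations are given as [roll, pitch, yaw] about the fixed x, y, z axes, in that order (R = Rz(yaw) Ry(pitch) Rx(roll)).
In Python, from rig import bot, cams, hand_in gives the robot as it stands.
- The arm moves only by the shell command python3 -m handwheel 'ROWS'. ROWS is text: rows parted by semicolons, each of 5 numbers parted by spaces: the shift along the world's x, y, z in mm, then the turn about the world's z in rad, then the closure in counts, from 0 (fully open) to 255 (shut). In form: tx ty tz turn grip; .... A call has 1 to 12 rows; each row shifts and turns the commanded pose from where the row before left it; what a row does not reach is not made up. A row lasts 1/10 s, in which the tool goes at most 50 mm and 8.59 degrees, less where a joint would pass 70% of its speed; a pose out of reach is approached as far as the arm can. A call is refused whole if a number of a shift passes 50 or a number of a turn 0.15, either way. A call with a gripper value outside its range is refused whole. The fingers move at their own pace and stop on an object; the grip force is fixed at half the most. Time passes only in rows, so rows that do not move let the fingers close. It gives the time, the measured TCP pose, the force and the opening at its end, in the units of the state.
- bot.sense(): the state, without advancing time (a new reading comes with each control period).
- cams.capture(name): name is "side" or "top"; returns (picture, depth): 384x512x3 uint8, blue, green, red; 384x512 float32, m along the optical axis (not along the pixel's ray), 0 where there is no reading.
- cams.calibration(name): a dict with "fov_y" (degrees; the focal length in pixels is half the picture's height over the tangent of half this angle, whatever the lens; pixels are square), "cx", "cy" (the principal point, pixels), "distortion" ([k1, k2, p1, p2, k3] as OpenCV has them; the pictures are not rectified), "R" (3x3) and "t" (3): a world point X has camera coordinates R X + t. Camera axes: x right, y down, z forward; pixel columns grow to the right and rows downward; lengths in m; the calibration is good to about 2 mm. A picture is of the moment at which its call begins. calibration takes no time and is no camera call.
- hand_in(): hands the job in, once; it reports no verdict.
The state is a dict: "time": time; "q": joint angles; "dq": joint speeds; "tau": joint torques, N m; "ee_pos": TCP position; "tool_rot": TCP orientation; "force": force on the tool from outside, world axes, zero at the start; "torque": the same for the moment, N m; "width": finger opening in m.
Only numpy, scipy, OpenCV 4.12 (cv2) and the standard library are available. Lean on these libraries where they do the work, as an engineer would, in place of code of your own. Each camera call takes 0.05 s, during which the arm holds its last target.

## Working session

There is one attempt and no reset: what is moved stays moved. The work goes in short steps, Python scripts to look and compute and a shell command to move; the robot and the scene stay as the last step left them, time stands still between calls to the robot, and variables do not carry over. Pictures are saved under pics/ and viewed, and the job is handed in when it is done.

```bash
ls; mkdir -p pics
python3 - <<'E'
from rig import bot,cams
import cv2
print(bot.sense())
for n in('side','top'):
    p,d=cams.capture(n); cv2.imwrite(f'pics/{n}0.png',p); 
    c=cams.calibration(n); print(n,c)
E
```

```text
pics
{'time': 0.0, 'q': array([-7.38443498e+01,  2.79383030e+00,  5.59131251e+00,  9.29325540e+01,
       -3.35350412e-04,  8.26780142e+01]), 'dq': array([-0.052362  , -0.03918035, -0.0422098 , -0.07627961,  0.02636289,
        0.01878089]), 'tau': array([ 1.95713933e-04, -3.38783026e+01,  3.20015323e+01,  2.04284006e-02,
        6.31406965e-05, -1.37375817e-07]), 'ee_pos': array([ 0.20897581, -0.48095657,  0.23010601]), 'tool_rot': array([-9.01340131e+01,  1.68816282e-02, -1.56522383e+02]), 'force': array([-0.3566087 , -0.2414354 , -0.81784987]), 'torque': array([-0.10182078, -0.01138534,  0.06343307]), 'width': 0.08514918438347639}
side {'fov_y': 57.087961617073205, 'cx': 253.418617362347, 'cy': 192.77890995800314, 'distortion': array([-0.10183619,  0.        ,  0.        ,  0.        ,  0.        ]), 'R': array([[-0.93718034, -0.34861834,  0.0125798 ],
       [-0.19944289,  0.50587284, -0.83923489],
       [ 0.2862089 , -0.7890234 , -0.54362353]]), 't': array([0.54979324, 0.23244396, 0.77819101])}
top {'fov_y': 49.571938516578214, 'cx': 260.25474191117377, 'cy': 193.61809399831444, 'distortion': array([-0.02453825,  0.        ,  0.        ,  0.        ,  0.        ]), 'R': array([[ 0.01761702, -0.99978337, -0.01108426],
       [-0.99452931, -0.01638068, -0.10316556],
       [ 0.10296164,  0.01284109, -0.99460244]]), 't': array([0.00742017, 0.60636042, 1.32662672])}
```

View pics/side0.png

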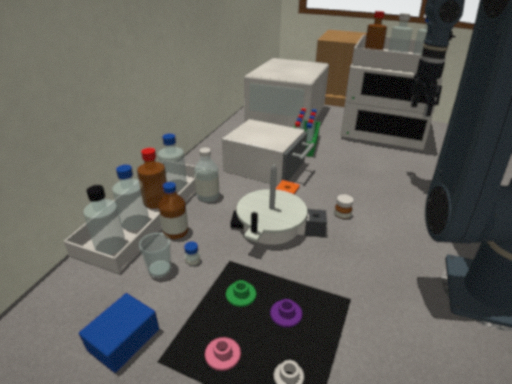

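View pics/top0.png

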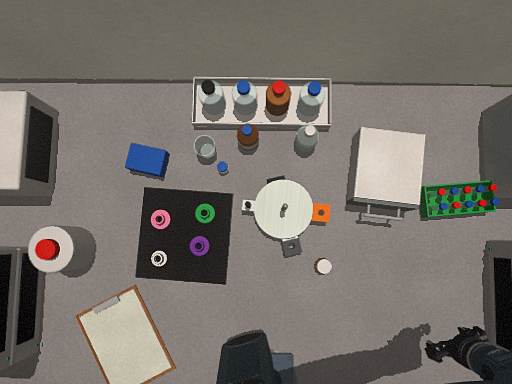

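```bash
cat > h.py <<'E'
import numpy as np,cv2
from rig import bot,cams
def K(n):
    c=cams.calibration(n); f=192/np.tan(np.radians(c['fov_y']/2))
    return np.array([[f,0,c['cx']],[0,f,c['cy']],[0,0,1.]]),c
def ray(n,px):
    k,c=K(n); u=cv2.undistortPoints(np.array([[px]],float),k,c['distortion'])[0,0]
    d=c['R'].T@np.array([u[0],u[1],1]); o=-c['R'].T@c['t']; return o,d
def onz(n,px,z):
    o,d=ray(n,px); return o+d*(z-o[2])/d[2]
def proj(n,X):
    k,c=K(n); r,_=cv2.Rodrigues(c['R']); return cv2.projectPoints(np.array([X],float),r,c['t'],k,c['distortion'])[0][0,0]
def cap(n,tag,crop=None,s=1):
    p,d=cams.capture(n)
    q=p if crop is None else p[crop[1]:crop[3],crop[0]:crop[2]]
    cv2.imwrite(f'pics/{tag}.png',cv2.resize(q,None,fx=s,fy=s,interpolation=cv2.INTER_CUBIC)); return p,d
def blob(p,lo,hi,roi=None):
    hsv=cv2.cvtColor(p,cv2.COLOR_BGR2HSV); m=cv2.inRange(hsv,np.array(lo),np.array(hi))
    if roi is not None:
        z=np.zeros_like(m); z[roi[1]:roi[3],roi[0]:roi[2]]=1; m=m*z
    out=[]
    n,l,st,ce=cv2.connectedComponentsWithStats(m)
    for i in range(1,n):
        if st[i,4]>15: out.append((st[i].tolist(),ce[i].round(1).tolist()))
    return out
E
python3 - <<'E'
from h import *
p,d=cap('top','c1',(230,110,440,270),3.7)
p,d=cap('top','c2',(130,180,240,290),5)
p,d=cap('side','c3',(200,110,350,260),5)
E
```

```text
(no output)
```

View pics/c1.png

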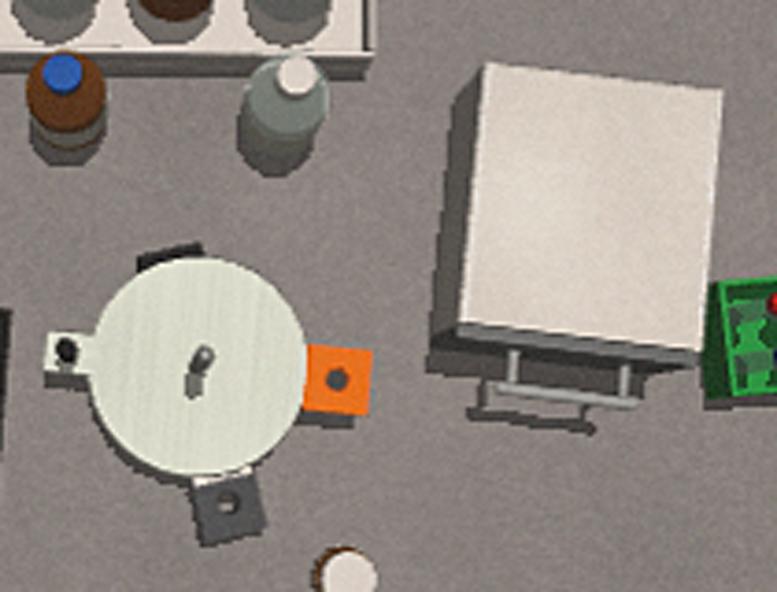

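View pics/c2.png

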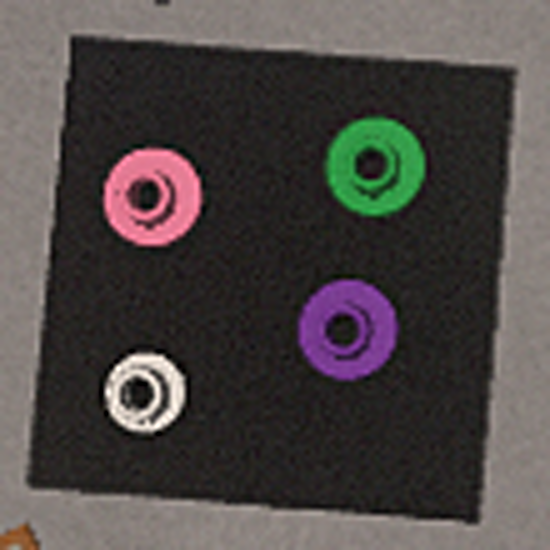

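View pics/c3.png

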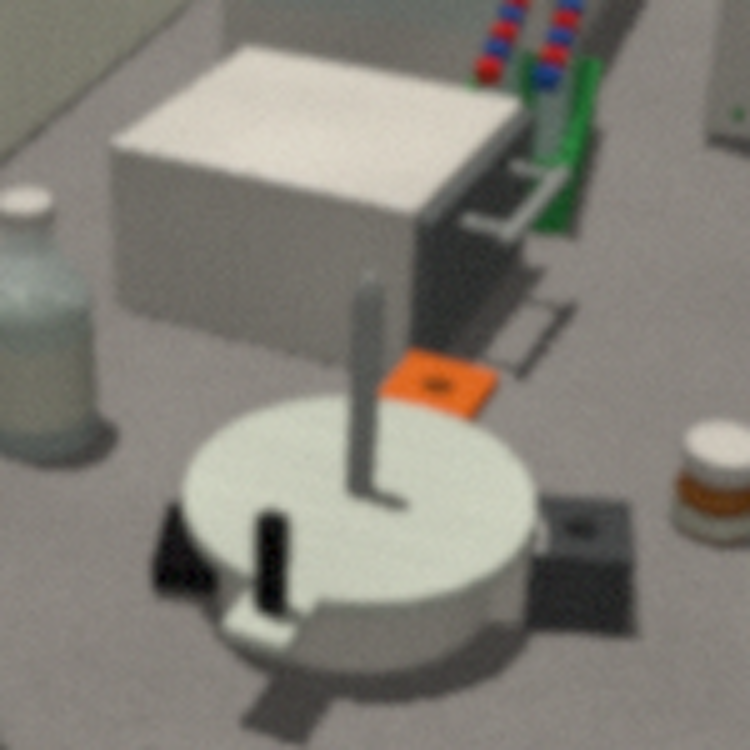

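Run:
```python
from h import *
np.set_printoptions(precision=4,suppress=True)
T=lambda px,z:onz('top',px,z)
c1=lambda a,b:(230+(a+.5)/3.7-.5,110+(b+.5)/3.7-.5)
c2=lambda a,b:(130+(a+.5)/5-.5,180+(b+.5)/5-.5)
c3=lambda a,b:(200+(a+.5)/5-.5,110+(b+.5)/5-.5)
lug=T(c1(337,379),.063); blk=T(c1(228,503),.05); 
print('lug',lug,'side',onz('side',c3(437,384),.063)); print('blk',blk,'side',onz('side',c3(580,528),.05))
print('post',T(c1(67,350),.118), onz('side',c3(270,516),.118)); print('spT',T(c1(207,353),.193),onz('side',c3(370,280),.193))
print('handle',T(c1(498,388),.103),T(c1(637,405),.103),T(c1(567,396),.103))
print('hs',onz('side',c3(500,236),.1),onz('side',c3(568,170),.1))
# turntable top ellipse fit
p,d=cams.capture('top')
hsv=cv2.cvtColor(p,cv2.COLOR_BGR2HSV)
for z,(a,b) in {'green':c2(372,164),'white':c2(138,394),'pink':c2(149,196),'purple':c2(344,329)}.items(): print(z,T((a,b),.03))
def fit(m,z):
    cs,_=cv2.findContours(m,cv2.RETR_EXTERNAL,cv2.CHAIN_APPROX_NONE); c=max(cs,key=cv2.contourArea)
    e=cv2.fitEllipse(c); print(e, onz('top',e[0],z))
roi=np.zeros_like(p[:,:,0]); roi[175:245,253:315]=255
fit(cv2.bitwise_and(roi,cv2.inRange(p,(170,175,150),(255,255,255))),.063)
mat=np.zeros_like(roi); mat[190:282,145:228]=255
g=cv2.bitwise_and(mat,cv2.inRange(hsv,(45,80,50),(85,255,255))); fit(g,.008)
g=cv2.bitwise_and(mat,cv2.inRange(p,(130,130,130),(255,255,255)));
g[:240]=0; fit(g,.008)
```

```text
lug [ 0.5472 -0.1754  0.063 ] side [ 0.5474 -0.1763  0.063 ]
blk [ 0.4398 -0.084   0.05  ] side [ 0.4406 -0.084   0.05  ]
post [0.564  0.0542 0.118 ] [0.5678 0.0537 0.118 ]
spT [ 0.5577 -0.0575  0.193 ] [ 0.5557 -0.0534  0.193 ]
handle [ 0.5395 -0.3038  0.103 ] [ 0.5272 -0.4192  0.103 ] [ 0.5338 -0.3611  0.103 ]
hs [ 0.5447 -0.3053  0.1   ] [ 0.5253 -0.4202  0.1   ]
green [0.5417 0.2001 0.03  ]
white [0.3903 0.3472 0.03  ]
pink [0.5183 0.3454 0.03  ]
purple [0.4346 0.215  0.03  ]
((283.0286560058594, 208.8639678955078), (57.93275451660156, 58.90216827392578), 144.64097595214844) [ 0.5554 -0.0558  0.063 ]
((204.501953125, 212.8678436279297), (19.387964248657227, 19.43565559387207), 170.7064666748047) [0.5414 0.2016 0.008 ]
((158.62303161621094, 257.9805603027344), (14.464641571044922, 15.175374984741211), 70.79044342041016) [0.3905 0.3482 0.008 ]
```

```bash
python3 -m handwheel '41 15 0 0.13 60;41 15 0 0.13 100;41 15 0 0.13 147;41 15 0 0.13 147;41 15 0 0.13 147;41 15 0 0.13 147;41 15 0 0.13 147;37 15 0 0.14 147;0 0 0 0 147;0 0 0 0 147'; python3 -c "
from h import *
print(bot.sense())
p,d=cap('top','h1',(330,120,430,240),5);p,d=cap('side','h1s',(250,60,400,200),5)
print(onz('top',(323,266),.055))"
```

```text
time: 1.3
ee_pos: [0.5337, -0.3608, 0.2304]
tool_rot: [-90.1, 0.0, -96.3]
force: [-0.9, -0.8, 1.0]
width: 0.0363
{'time': 1.3, 'q': array([-4.00074950e+01,  2.15227124e+01,  2.74044499e+01,  9.59669692e+01,
       -3.05780459e-02,  5.62882363e+01]), 'dq': array([-2.17704764, -1.74685922, -0.95341125,  0.23380753, -0.30876361,
        0.06159247]), 'tau': array([ 1.11373924e+00, -4.52851009e+01,  3.18751752e+01, -7.35432375e-02,
        9.87329171e-02, -1.61928259e-02]), 'ee_pos': array([ 0.53368847, -0.36081513,  0.23044364]), 'tool_rot': array([-9.00878704e+01,  2.18688610e-02, -9.62957253e+01]), 'force': array([-0.89100757, -0.84756085,  0.96130819]), 'torque': array([ 0.00934079, -0.03819979, -0.02573337]), 'width': 0.036286193587047745}
[ 0.37769744 -0.18428446  0.055     ]
```

View pics/h1.png

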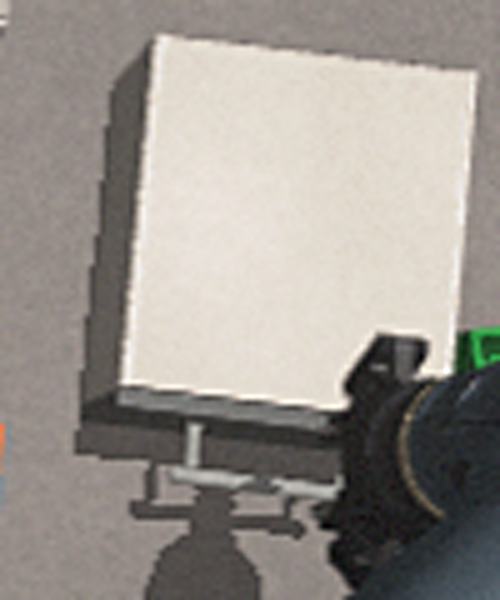

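View pics/h1s.png

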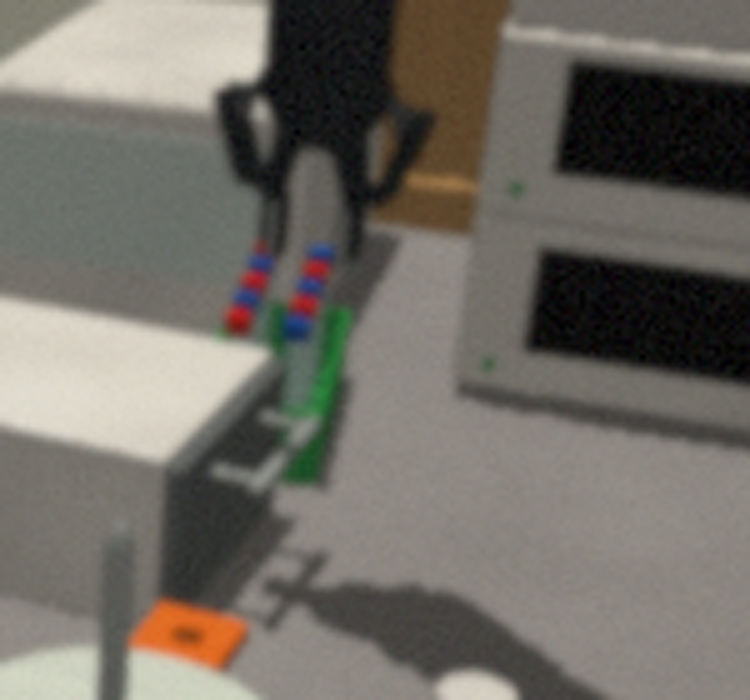

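```bash
python3 -m handwheel '0 0 -30 0 147;0 0 -30 0 147;0 0 -30 0 147;0 0 -20 0 147;0 0 -15 0 147;0 0 -10 0 147;0 0 -8 0 147;0 0 -5 0 147;0 0 0 0 147' && python3 -m handwheel '0 0 0 0 200;0 0 0 0 255;0 0 0 0 255;0 0 0 0 255;0 0 0 0 255;0 0 0 0 255'
```

```text
time: 2.3
ee_pos: [0.5331, -0.3616, 0.0833]
tool_rot: [-90.0, -0.0, -96.4]
force: [-0.0, 0.3, -0.1]
width: 0.0365
time: 2.9
ee_pos: [0.534, -0.3619, 0.0846]
tool_rot: [-89.9, -0.1, -96.3]
force: [0.9, -0.6, 4.5]
width: 0.0082
```

```bash
python3 -m handwheel '-8 1 0 0 255;-14 1.5 0 0 255;-18 2 0 0 255;-18 2 0 0 255;-18 2 0 0 255;-18 2 0 0 255;-18 2 0 0 255;-12 1 0 0 255;-8 1 0 0 255;-5 0.5 0 0 255;0 0 0 0 255'; python3 -c "
from h import *
p,d=cap('top','h2',(330,120,430,280),4);p,d=cap('side','h2s',(250,60,400,200),5)"
```

```text
time: 4.0
ee_pos: [0.3955, -0.3473, 0.0845]
tool_rot: [-89.9, -0.1, -96.4]
force: [-0.8, -1.0, 6.4]
width: 0.0089
```

View pics/h2.png

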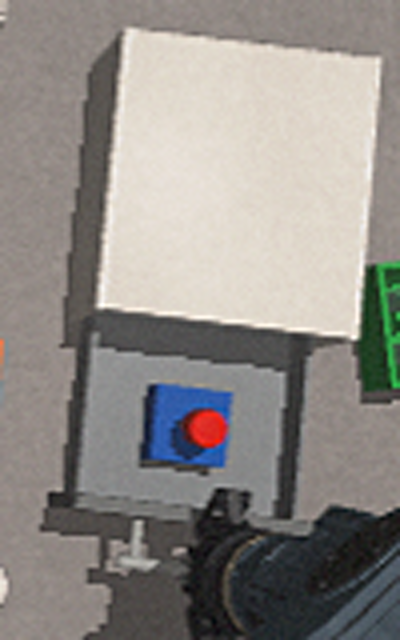

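View pics/h2s.png

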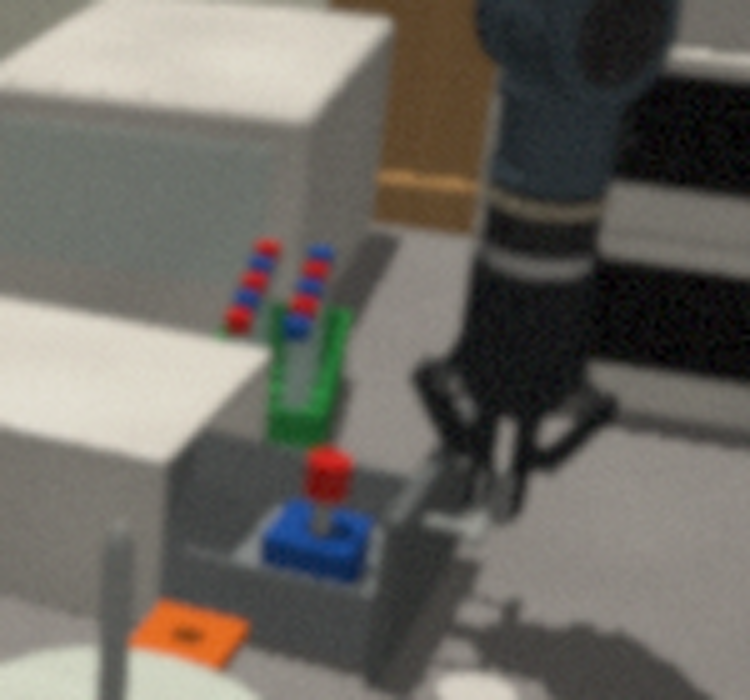

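```bash
python3 -m handwheel '0 0 0 0 170;0 0 0 0 147;0 0 0 0 147;0 0 0 0 147;0 0 20 0 147;0 0 40 0 147;0 0 40 0 147;0 0 40 -0.15 100;0 0 0 -0.15 60;0 0 0 -0.15 60;0 0 0 -0.15 60;0 0 0 -0.15 60'
python3 - <<'E'
from h import *
for n,roi in(('top',(340,180,420,260)),('side',(290,130,330,170))):
    p,d=cams.capture(n); cv2.imwrite('pics/g_%s.png'%n,p)
    bl=blob(p,(0,150,80),(8,255,255),roi)
    for b in bl:
        st,ce=b; print(n,b,onz(n,ce,.089),onz(n,ce,.096),onz(n,ce,.103))
E
```

```text
time: 5.3
ee_pos: [0.3961, -0.3464, 0.223]
tool_rot: [-90.0, -0.0, -139.7]
force: [0.1, 0.5, 1.0]
width: 0.0657
top ([376, 222, 10, 9, 68], [381.0, 226.0]) [ 0.50548145 -0.35889096  0.089     ] [ 0.50526947 -0.35694645  0.096     ] [ 0.50505748 -0.35500194  0.103     ]
side ([311, 149, 9, 11, 75], [314.8, 154.1]) [ 0.50689551 -0.36499001  0.089     ] [ 0.50464343 -0.35087368  0.096     ] [ 0.50239135 -0.33675735  0.103     ]
```

```bash
python3 -m handwheel '25 -3 0 -0.14 70;30 -3 0 -0.14 75;30 -3 0 -0.14 75;24 -1.5 0 -0.14 75;0 0 0 -0.14 75;0 0 0 0 75' && python3 -m handwheel '0 0 -30 0 75;0 0 -30 0 75;0 0 -25 0 75;0 0 -20 0 75;0 0 -10 0 75;0 0 -6 0 75;0 0 0 0 75'
python3 - <<'E'
from h import *
cap('top','g1',(330,120,430,280),4);cap('side','g1s',(250,60,400,200),5)
E
```

```text
time: 6.0
ee_pos: [0.5056, -0.3567, 0.2222]
tool_rot: [-90.1, -0.1, -179.2]
force: [0.3, 0.2, 0.5]
width: 0.0603
time: 6.7
ee_pos: [0.5048, -0.3569, 0.1021]
tool_rot: [-90.0, -0.0, -179.4]
force: [0.3, 0.2, 0.4]
width: 0.0604
```

View pics/g1s.png

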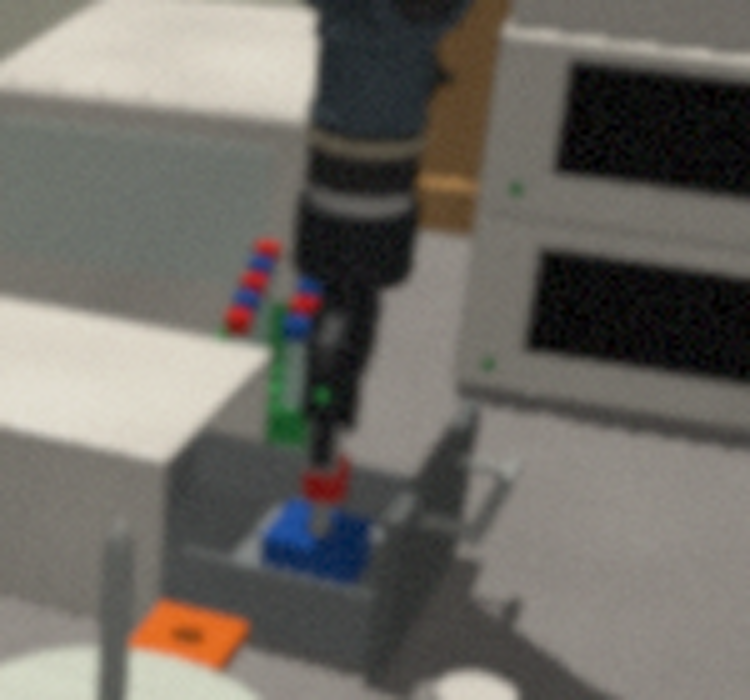

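View pics/g1.png

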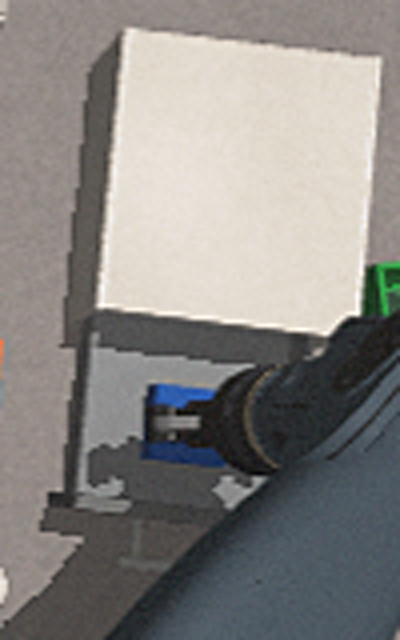

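Well lined up. Go down 20 mm and grip.

```bash
python3 -m handwheel '0 0 -10 0 75;0 0 -8 0 75;0 0 -4 0 75;0 0 0 0 75;0 0 0 0 130;0 0 0 0 200;0 0 0 0 255;0 0 0 0 255;0 0 0 0 255;0 0 0 0 255' && python3 -m handwheel '0 0 10 0 255;0 0 15 0 255;0 0 25 0 255;0 0 30 0 255;0 0 30 0 255;0 0 30 0 255;0 0 0 0 255'
python3 - <<'E'
from h import *
cap('side','g2s',(250,40,400,180),5)
E
```

```text
time: 7.8
ee_pos: [0.5055, -0.3574, 0.081]
tool_rot: [-89.9, 0.1, -179.4]
force: [1.0, -0.8, 2.4]
width: 0.0281
time: 8.5
ee_pos: [0.5071, -0.3585, 0.2277]
tool_rot: [-89.6, 0.5, -179.4]
force: [0.0, -0.2, -1.3]
width: 0.0278
```

View pics/g2s.png

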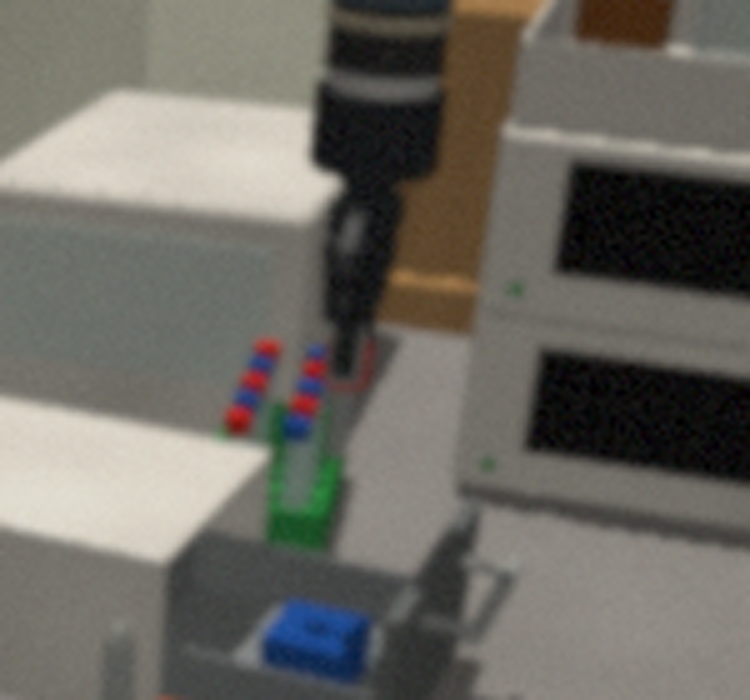

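```bash
python3 -m handwheel '-4 20 6 0.15 255;-8 40 8 0.15 255;-10 45 10 0.15 255;-10 45 10 0.15 255;-10 45 0 0.15 255;-8 45 0 0.15 255;0 45 0 0 255;10 40 0 0 255;25 40 0 0 255;25 30 0 0 255;15 16 0 0 255;0 0 0 0 255'
python3 - <<'E'
from h import *
cap('side','p1s',(190,20,390,260),3);cap('top','p1',(200,120,360,280),4)
E
```

```text
time: 9.75
ee_pos: [0.5304, 0.0564, 0.2519]
tool_rot: [-90.2, -0.1, -127.7]
force: [-0.4, -0.1, -1.0]
width: 0.0279
```

View pics/p1s.png

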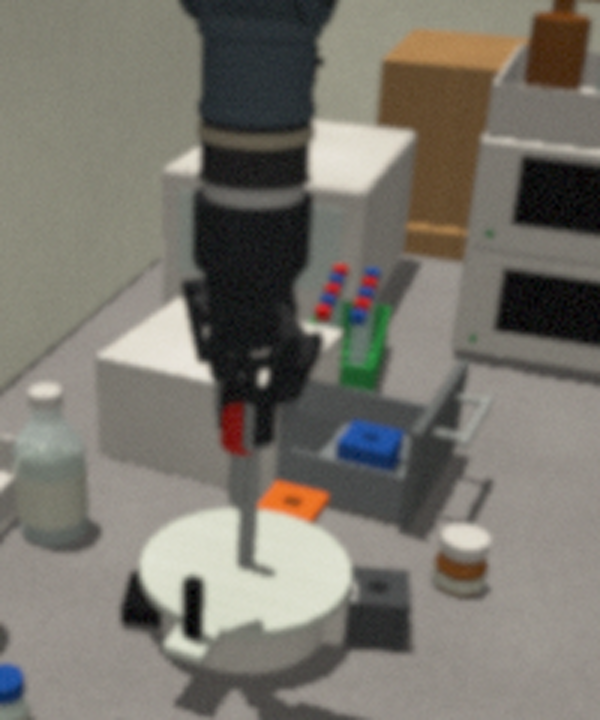

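View pics/p1.png

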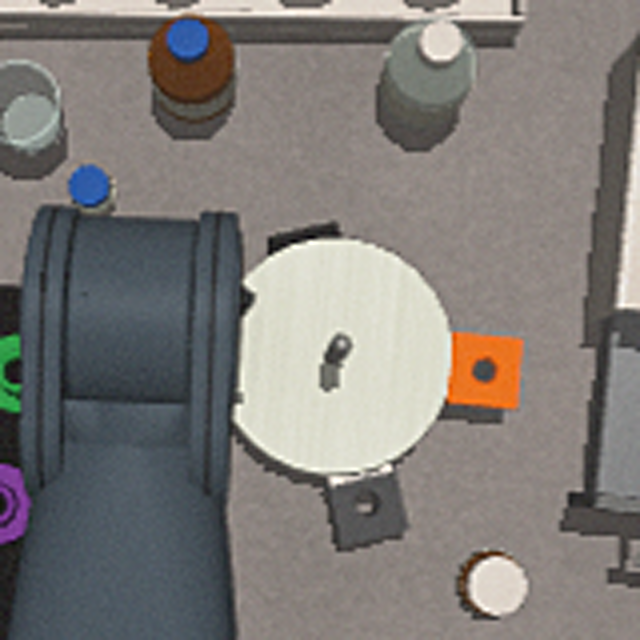

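```bash
python3 -m handwheel '0 0 -30 0 255;0 0 -35 0 255;0 0 -30 0 255;0 0 -15 0 255;0 0 -10 0 255;0 0 0 0 255;6 -0.5 0 0 255;12 -0.5 0 0 255;10 0 0 0 255;9.5 0 0 0 255;9.5 -1.5 0 0 255;9.5 -2.5 0 0 255' && python3 -m handwheel '9 -3 0 0 255;9 -4 0 0 255;8.5 -5 0 0 255;8.5 -5 0 0 255;7.5 -6.5 0 0 255;7.5 -6.5 0 0 255;6 -7.5 0 0 255;6 -7.5 0 0 255;3 -5 0 0 255;2 -3 0 0 255;1 -2 0 0 255;0 0 0 0 255'
python3 - <<'E'
from h import *
cap('side','p2s',(190,20,390,260),3);cap('top','p2',(200,120,360,280),4)
E
```

```text
time: 11.05
ee_pos: [0.5875, 0.049, 0.1346]
tool_rot: [-90.0, 0.0, -127.9]
force: [-1.9, 0.5, -0.6]
width: 0.028
time: 12.25
ee_pos: [0.655, -0.0064, 0.1345]
tool_rot: [-89.9, 0.0, -127.9]
force: [1.0, -0.6, -1.8]
width: 0.0281
```

View pics/p2s.png

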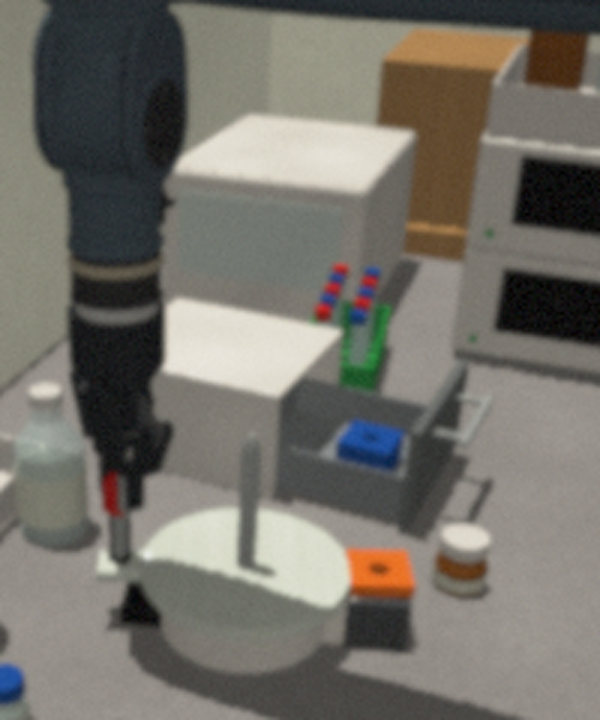

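View pics/p2.png

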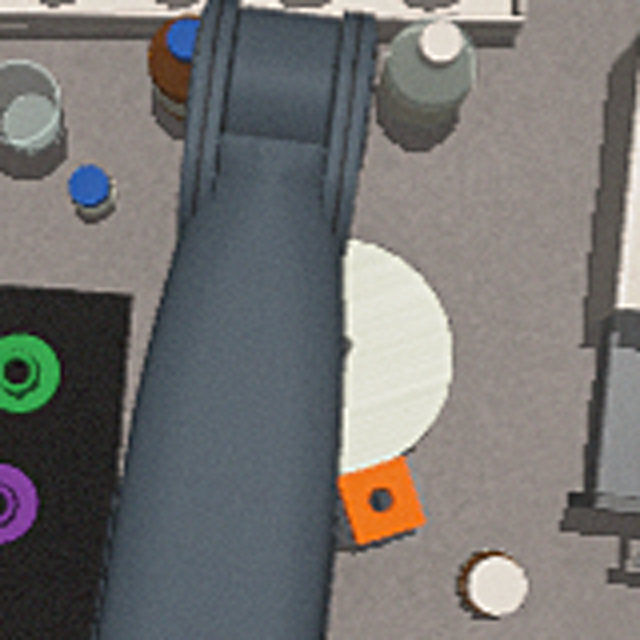

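```bash
cat >> h.py <<'E'
def lug(n):
    p,d=cams.capture(n)
    hsv=cv2.cvtColor(p,cv2.COLOR_BGR2HSV); m=cv2.inRange(hsv,(5,170,120),(18,255,255)); m[:, :270]=0
    if n=='side': m[:170]=0
    cs,h=cv2.findContours(m,cv2.RETR_CCOMP,cv2.CHAIN_APPROX_NONE)
    best=max([i for i in range(len(cs)) if h[0][i][3]>=0],key=lambda i:cv2.contourArea(cs[i]))
    x,y,w,hh=cv2.boundingRect(cs[best])
    # darkness-weighted centroid
    g=p[y:y+hh,x:x+w,2].astype(float); wt=np.clip(np.percentile(p[:,:,2][m>0],50)-g,0,None)
    yy,xx=np.mgrid[y:y+hh,x:x+w]; px=((wt*xx).sum()/wt.sum(),(wt*yy).sum()/wt.sum())
    X=onz(n,px,.063); a=np.array([.556,-.0565]); v=X[:2]-a
    return px,X,np.linalg.norm(v),np.degrees(np.arctan2(v[1],v[0]))%360
E
python3 - <<'E'
from h import *
for n in('top','side'):
    print(n,lug(n))
E
```

```text
top ((np.float64(294.6563235608817), np.float64(244.5508238818746)), array([ 0.44346197, -0.09379926,  0.063     ]), np.float64(0.11855818155447027), np.float64(198.33710475345663))Traceback (most recent call last):
  File "<stdin>", line 3, in <module>
  File "h.py", line 31, in lug
    best=max([i for i in range(len(cs)) if h[0][i][3]>=0],key=lambda i:cv2.contourArea(cs[i]))
ValueError: max() iterable argument is empty
```

```bash
python3 -m handwheel '1 -2 0 0 255;1 -2 0 0 255;1 -2 0 0 255;1 -1.5 0 0 255;0.5 -1 0 0 255;0 0 0 0 255'
python3 - <<'E'
from h import *
print(lug('top')); cap('side','p3s',(280,180,350,250),8); cap('top','p3',(270,220,330,270),8)
E
```

```text
time: 13.05
ee_pos: [0.6593, -0.0148, 0.1342]
tool_rot: [-90.0, -0.0, -127.9]
force: [-0.9, 1.3, -0.9]
width: 0.0281
((np.float64(291.8080556936847), np.float64(245.40377921432125)), array([ 0.44063889, -0.08486452,  0.063     ]), np.float64(0.11879701515841053), np.float64(193.8136374714406))
```

View pics/p3s.png

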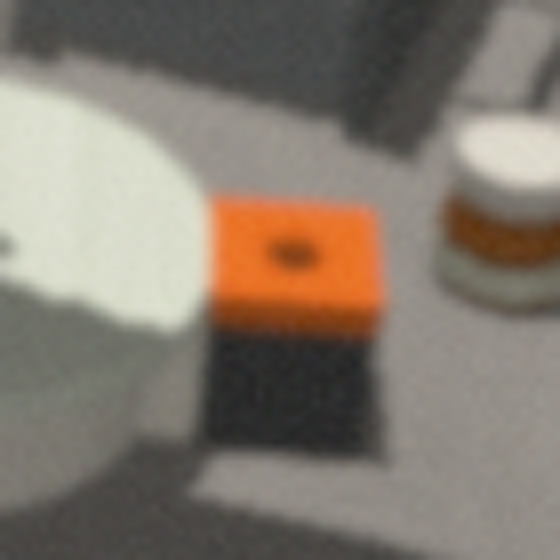

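View pics/p3.png

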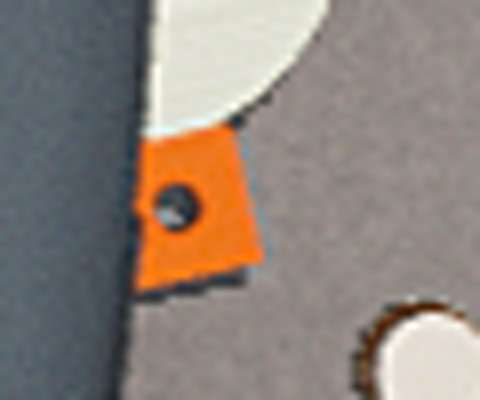

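```bash
python3 -m handwheel '-3 6 0 0 255;-3 6 0 0 255;0 0 40 0 255;0 0 45 0 255;-5 0 45 0 255;-10 0 36 0 255;-30 -5 0 0 255;-35 -15 0 0 255;-40 -20 0 0 255;-40 -20 0 0 255;-35 -15 0 0 255;-18 -6 0 0 255' && python3 -m handwheel '0 0 0 0 255;0 0 0 0 255'
python3 - <<'E'
from h import *
print(lug('top'))
E
```

```text
time: 14.4
ee_pos: [0.4375, -0.0839, 0.3011]
tool_rot: [-89.9, -0.0, -127.9]
force: [0.1, 0.5, -1.0]
width: 0.028
time: 14.6
ee_pos: [0.4405, -0.0833, 0.3008]
tool_rot: [-89.9, 0.1, -127.9]
force: [-0.7, -1.1, -1.0]
width: 0.0281
((np.float64(284.8222222222222), np.float64(97.62222222222222)), array([ 0.91978343, -0.05743347,  0.063     ]), np.float64(0.3637846304153219), np.float64(359.85297847117795))
```

```bash
python3 -m handwheel '0 0 -40 0 255;0 0 -45 0 255;0 0 -40 0 255;0 0 -25 0 255;0 -1 -10 0 255;0 0 0 0 255;0 0 0 0 255'
python3 - <<'E'
from h import *
p,d=cap('side','i1s',(270,140,370,250),5.4); print(bot.sense()['ee_pos'])
e=bot.sense()['ee_pos']
print('tip proj',proj('side',e-np.array([0,0,.055])),'lug',proj('side',(.4406,-.0849,.063)),'blk',proj('side',(.440,-.084,.063)))
E
```

```text
time: 15.35
ee_pos: [0.4414, -0.0846, 0.1416]
tool_rot: [-89.9, 0.0, -127.8]
force: [0.6, 0.1, -0.2]
width: 0.0283
[ 0.44175909 -0.08485472  0.14228032]
tip proj [316.78419781 203.49958916] lug [316.20303294 211.07764156] blk [316.35411741 211.31047425]
```

View pics/i1s.png

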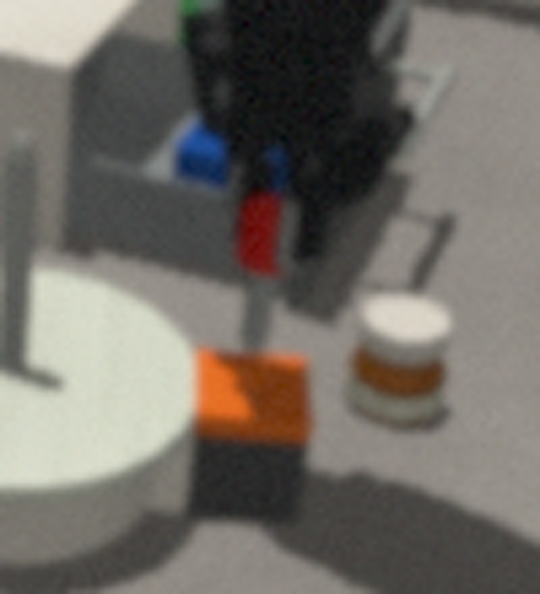

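Run:
```python
from h import *
p,d=cap('side','i2s',(300,165,335,225),12)
for y in range(190,205,2): print(y,p[y,308:326].sum(1))
print(bot.sense()['ee_pos'])
```

```text
190 [223 228 217 213 208 204 203 209 213 214 216 215 206 199 203 197 193 185]
192 [354 354 326 306 279 261 252 232 240 248 258 259 235 222 198 180 176 171]
194 [428 426 423 416 412 394 358 302 253 253 260 254 262 263 219 202 178 163]
196 [421 425 429 437 430 424 378 300 261 257 265 290 339 358 325 247 208 197]
198 [427 424 424 430 422 407 367 286 250 266 268 304 359 391 397 376 351 316]
200 [429 431 432 427 421 388 342 279 259 257 273 326 374 411 425 419 413 412]
202 [424 423 417 417 410 390 333 272 262 267 296 346 399 430 421 417 425 420]
204 [412 393 385 367 369 372 365 322 294 303 343 377 425 427 425 427 426 423]
[ 0.44183239 -0.08495119  0.14253493]
```

View pics/i2s.png

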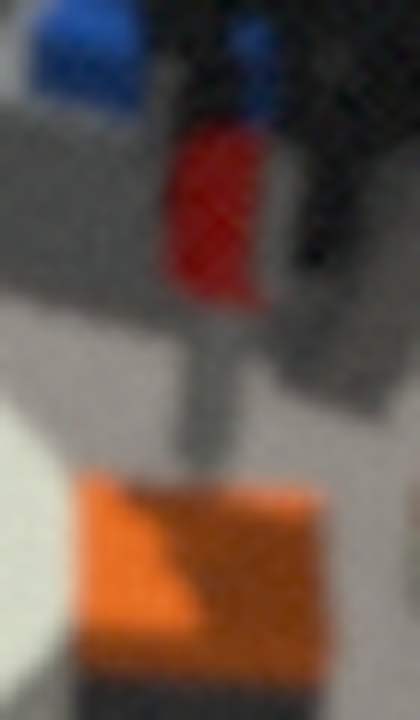

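```bash
python3 -m handwheel '-1 0.5 -8 0 255;0 0 -8 0 255;0 0 -6 0 255;0 0 -6 0 255;0 0 0 0 255'; python3 -m handwheel '0 0 -5 0 255;0 0 -5 0 255;0 0 0 0 255'
```

```text
time: 15.95
ee_pos: [0.4382, -0.0837, 0.1108]
tool_rot: [-90.1, -0.0, -127.9]
force: [0.6, -0.3, -0.5]
width: 0.028
time: 16.25
ee_pos: [0.4386, -0.0838, 0.1014]
tool_rot: [-90.1, -0.0, -127.9]
force: [0.2, -0.1, -1.5]
width: 0.0277
```

```bash
python3 -m handwheel '0 0 -5 0 255;0 0 -5 0 255;0 0 -5 0 255;0 0 0 0 255'; python3 -m handwheel '0 0 -5 0 255;0 0 -5 0 255;0 0 -3 0 255;0 0 0 0 255;0 0 0 0 255'
python3 - <<'E'
from h import *
p,d=cap('side','i3s',(270,140,370,250),5.4)
E
```

```text
time: 16.65
ee_pos: [0.4384, -0.0838, 0.0862]
tool_rot: [-90.1, -0.0, -127.9]
force: [0.4, -0.2, -1.2]
width: 0.028
time: 17.15
ee_pos: [0.4391, -0.084, 0.0742]
tool_rot: [-90.0, -0.0, -127.9]
force: [0.4, -0.0, -1.0]
width: 0.0279
```

View pics/i3s.png

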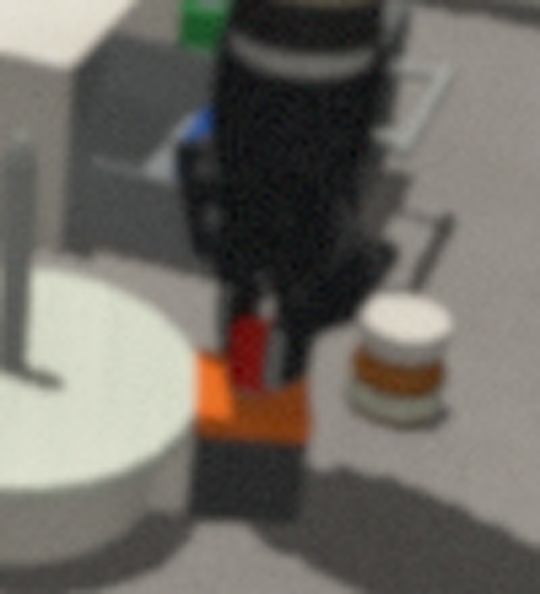

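```bash
python3 -m handwheel '0 0 -3 0 255;0 0 -2 0 255;0 0 0 0 255'; python3 -m handwheel '0 0 -2 0 255;0 0 -1 0 255;0 0 0 0 255'
```

```text
time: 17.5
ee_pos: [0.4392, -0.084, 0.0692]
tool_rot: [-90.0, -0.0, -127.9]
force: [0.9, 0.5, -1.1]
width: 0.0278
time: 17.8
ee_pos: [0.4395, -0.0846, 0.0689]
tool_rot: [-89.9, -0.0, -127.9]
force: [-5.0, 0.3, 11.2]
width: 0.0282
```

```bash
python3 -m handwheel '0 0 0 0 150;0 0 0 0 100;0 0 0 0 100;0 0 10 0 100;0 0 30 0 100;0 0 40 0 100;0 0 40 0 100;-20 -20 30 0 100;-30 -30 0 0 100;-30 -30 0 0 100;0 -30 0 0 100;0 0 0 0 100'
python3 - <<'E'
from h import *
p,d=cap('side','i4s',(270,140,370,250),5.4)
cap('top','i4',(130,110,430,290),2.6)
E
```

```text
time: 19.0
ee_pos: [0.3587, -0.1968, 0.2169]
tool_rot: [-89.9, -0.1, -128.1]
force: [-0.2, -0.1, 0.4]
width: 0.0519
```

View pics/i4s.png

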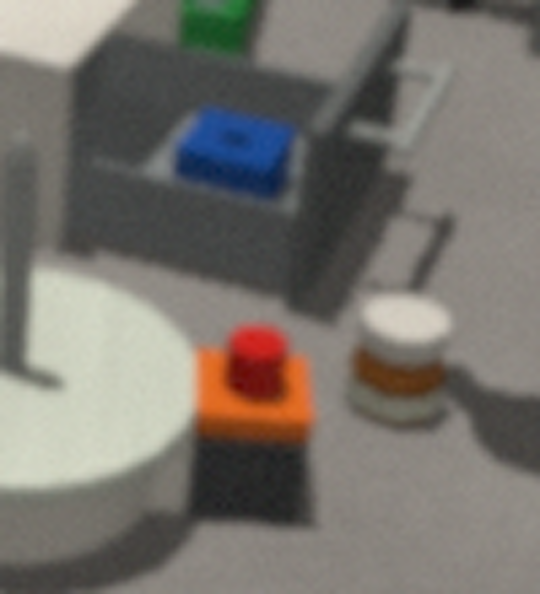

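View pics/i4.png

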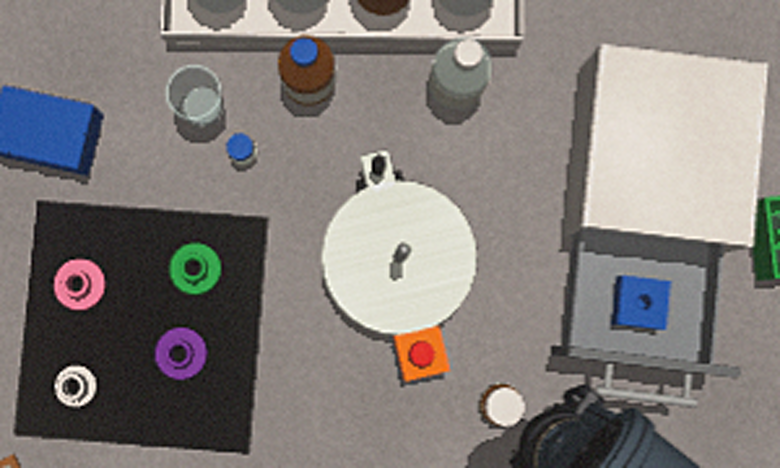

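```bash
python3 -m handwheel '10 -40 0 0.14 147;10 -40 0 0.14 147;10 -40 0 0.14 147;6 -30 0 0.135 147;0 0 0 0 147;0 0 -40 0 147;0 0 -40 0 147;0 0 -25 0 147;0 0 -15 0 147;0 0 0 0 147'
python3 - <<'E'
from h import *
p,d=cap('side','d1s',(250,60,400,200),5); print(bot.sense()['ee_pos'])
E
```

```text
time: 20.1
ee_pos: [0.3943, -0.3413, 0.094]
tool_rot: [-90.2, 0.2, -96.0]
force: [-0.1, -0.1, 0.4]
width: 0.0362
[ 0.3951621  -0.34260999  0.09600434]
```

View pics/d1s.png

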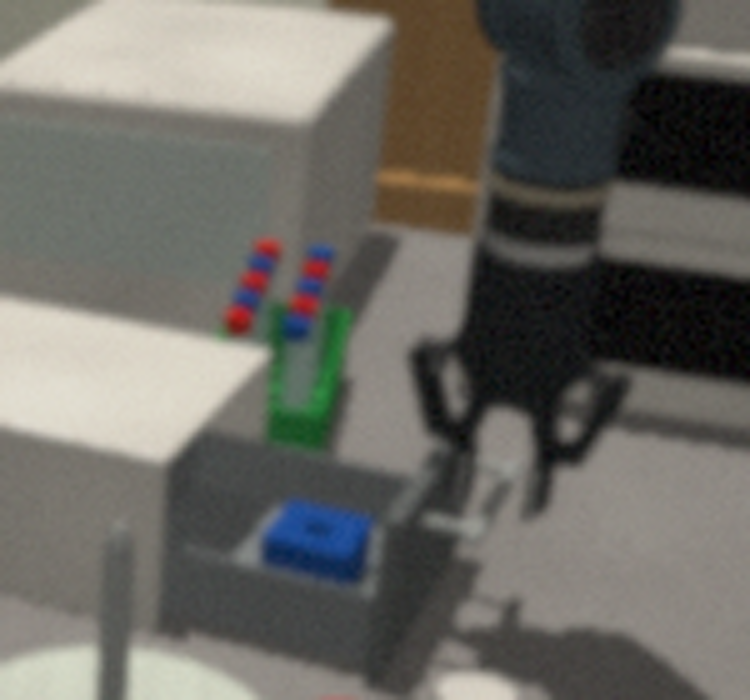

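```bash
python3 -m handwheel '0 0 -8 0 147;0 0 -3 0 200;0 0 0 0 255;0 0 0 0 255;0 0 0 0 255;0 0 0 0 255' && python3 -m handwheel '8 -1 0 0 255;14 -1.5 0 0 255;18 -2 0 0 255;18 -2 0 0 255;18 -2 0 0 255;18 -2 0 0 255;15 -1.5 0 0 255;10 -1 0 0 255;8 -1 0 0 255;0 0 0 0 255'
```

```text
time: 20.75
ee_pos: [0.3958, -0.3443, 0.086]
tool_rot: [-89.9, -0.0, -96.1]
force: [2.1, 0.5, 1.5]
width: 0.0086
time: 21.75
ee_pos: [0.5241, -0.3579, 0.086]
tool_rot: [-89.8, 0.0, -96.0]
force: [0.2, 2.5, 5.1]
width: 0.0083
```

```bash
python3 -m handwheel '5 -0.5 0 0 255;4 -0.4 0 0 255;2 0 0 0 255;0 0 0 0 255';python3 -m handwheel '3 0 0 0 255;2 0 0 0 255;0 0 0 0 255'
```

```text
time: 22.15
ee_pos: [0.5334, -0.3589, 0.0861]
tool_rot: [-90.0, -0.0, -96.1]
force: [-0.5, 3.1, 4.4]
width: 0.0088
time: 22.45
ee_pos: [0.5351, -0.359, 0.086]
tool_rot: [-90.4, -0.1, -96.1]
force: [-6.9, 1.9, 7.5]
width: 0.0084
```

```bash
python3 -m handwheel '0 0 0 0 200;0 0 0 0 147;0 0 0 0 147;0 0 10 0 147;0 0 30 0 147;0 0 40 0 100;0 0 40 0 75;-15 10 40 0 75;-20 40 10 0 75;-20 45 0 0 75;-20 45 0 0 75;-20 45 0 0 75' && python3 -m handwheel '0 45 0 0 75;0 45 0 0 75;0 45 0 0 75;0 45 0 0 75;0 40 0 0 75;0 0 0 0 75;0 0 0 0 75'
python3 - <<'E'
from h import *
p,d=cap('side','e1s',(200,100,400,330),2.6)
p,d=cap('top','e1',(130,110,430,290),2.6)
E
```

```text
time: 23.65
ee_pos: [0.4425, -0.1726, 0.2563]
tool_rot: [-89.9, -0.0, -96.1]
force: [0.6, 0.1, 0.3]
width: 0.0605
time: 24.35
ee_pos: [0.4433, 0.0467, 0.256]
tool_rot: [-89.9, -0.0, -95.9]
force: [0.1, -0.3, 0.1]
width: 0.0604
```

View pics/e1s.png

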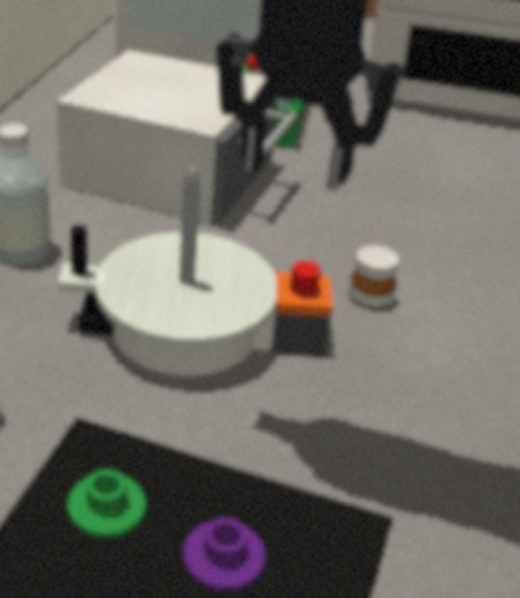

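View pics/e1.png

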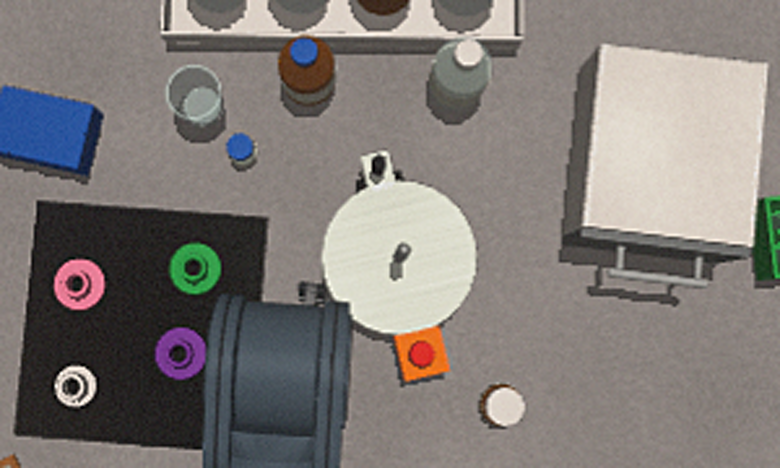

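```bash
cat >> h.py <<'E'
def disc(n,col,p=None):
    if p is None: p,_=cams.capture(n)
    hsv=cv2.cvtColor(p,cv2.COLOR_BGR2HSV)
    X0,Y0,X1,Y1=(140,185,232,285) if n=='top' else (160,255,355,384)
    m=cv2.inRange(hsv,(45,80,40),(85,255,255)) if col=='g' else cv2.inRange(hsv,(0,0,110),(180,70,255))
    z=np.zeros_like(m); z[Y0:Y1,X0:X1]=255; m&=z
    if col=='w':
        mat=cv2.inRange(hsv,(0,0,0),(180,255,70)); 
    cs,_=cv2.findContours(m,cv2.RETR_EXTERNAL,cv2.CHAIN_APPROX_NONE)
    for c in cs:
        if cv2.contourArea(c)>60 and len(c)>5:
            e=cv2.fitEllipse(c); print(n,col,np.round(e[0],1),np.round(e[1],1),'z8',onz(n,e[0],.008).round(4),'z12',onz(n,e[0],.012).round(4))
E
python3 - <<'E'
from h import *
for n in('top','side'):
    disc(n,'g'); disc(n,'w')
p,_=cap('side','w1',(150,250,360,384),3.8)
E
```

```text
top g [204.5 212.9] [19.4 19.8] z8 [0.5413 0.2015 0.008 ] z12 [0.5411 0.2009 0.012 ]
top w [133.7 280.7] [  5.3 128.7] z8 [0.315  0.4272 0.008 ] z12 [0.3155 0.4259 0.012 ]
top w [158.5 258. ] [14.6 15.4] z8 [0.3904 0.3486 0.008 ] z12 [0.3906 0.3476 0.012 ]
top w [221.5 226.2] [ 72.9 177.4] z8 [0.4983 0.1439 0.008 ] z12 [0.4982 0.1435 0.012 ]
side g [240.5 293.2] [27.5 31.4] z8 [0.5414 0.2032 0.008 ] z12 [0.54   0.2065 0.012 ]
side w [171.6 376.5] [15.1 45.1] z8 [0.5825 0.4273 0.008 ] z12 [0.5809 0.429  0.012 ]
side w [288.3 372.6] [23.7 30.9] z8 [0.3918 0.3448 0.008 ] z12 [0.3914 0.3471 0.012 ]
side w [259.3 321. ] [149.2 208.8] z8 [0.4781 0.2575 0.008 ] z12 [0.4772 0.2604 0.012 ]
```

View pics/w1.png

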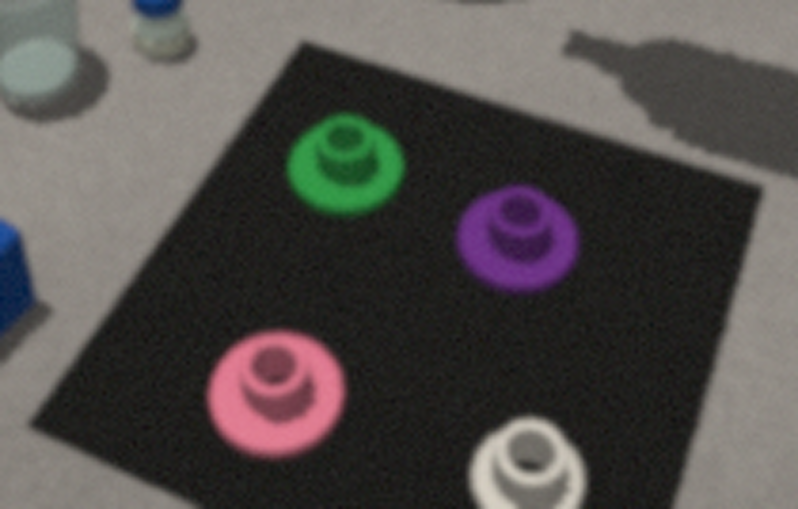

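```bash
python3 -m handwheel '20 30 0 0 75;25 40 0 0 75;25 40 -20 0 75;20 32 -40 0 75;8 12 -40 0 75;0 0 -40 0 75;0 0 -25 0 75;0 0 0 0 75;0 0 0 0 75'
python3 - <<'E'
from h import *
p,d=cap('side','f1s',(180,180,300,320),4.2); print(bot.sense()['ee_pos'])
p,d=cap('top','f1',(140,150,260,270),4.2); print(bot.sense()['ee_pos'])
E
```

```text
time: 25.6
ee_pos: [0.5387, 0.1956, 0.0944]
tool_rot: [-90.1, -0.0, -96.1]
force: [-0.0, 0.9, -0.3]
width: 0.06
[0.53987133 0.19591127 0.09611956]
[0.54053767 0.19615573 0.09705769]
```

View pics/f1s.png

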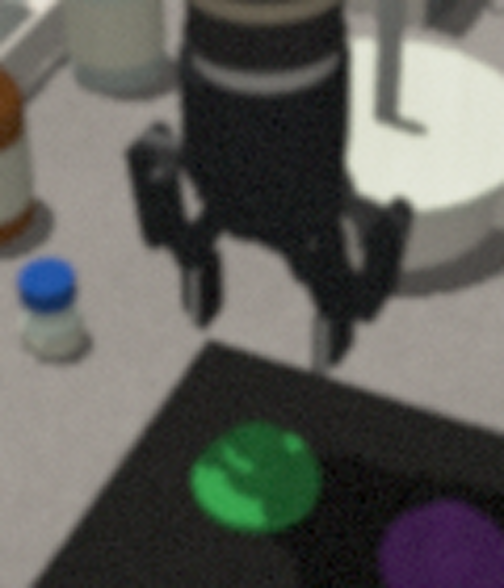

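```bash
python3 -m handwheel '1 5 -20 0 75;0 0 -25 0 75;0 0 -15 0 75;0 0 -10 0 75;0 0 0 0 75;0 0 0 0 75'
```

```text
time: 26.3
ee_pos: [0.5404, 0.2013, 0.0254]
tool_rot: [-89.9, 0.0, -96.1]
force: [-0.6, -0.1, 0.4]
width: 0.0598
```

Run:
```python
from h import *
p,d=cap('side','f2s',(180,180,300,320),4.2); print(bot.sense()['ee_pos'])
```

```text
[0.54075036 0.20136699 0.02579198]
```

View pics/f2s.png

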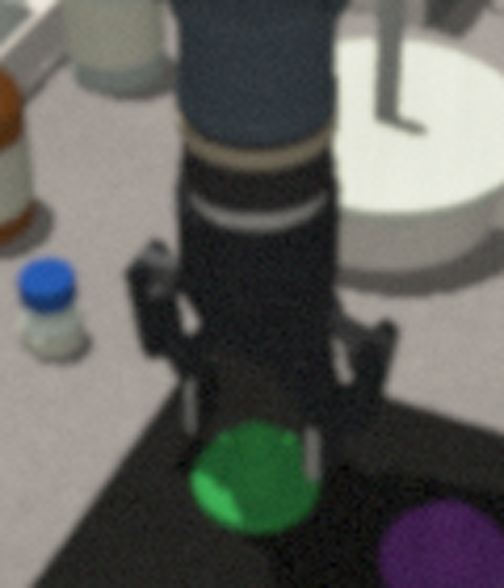

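```bash
python3 -m handwheel '0 0 -6 0 75;0 0 -6 0 75;0 0 0 0 75;0 0 0 0 130;0 0 0 0 200;0 0 0 0 255;0 0 0 0 255;0 0 0 0 255;0 0 0 0 255' && python3 -m handwheel '0 0 10 0 255;0 0 20 0 255;0 0 30 0 255;0 0 0 0 255;0 0 0 0 255'
python3 - <<'E'
from h import *
p,d=cap('side','f3s',(180,180,300,320),4.2); print(bot.sense()['ee_pos'])
E
```

```text
time: 27.25
ee_pos: [0.5402, 0.2013, 0.013]
tool_rot: [-89.9, 0.0, -96.1]
force: [0.6, 0.7, 3.5]
width: 0.0318
time: 27.75
ee_pos: [0.5403, 0.2014, 0.0732]
tool_rot: [-89.9, 0.0, -96.1]
force: [-0.1, 1.1, -1.2]
width: 0.0317
[0.53927864 0.20108502 0.07185198]
```

View pics/f3s.png

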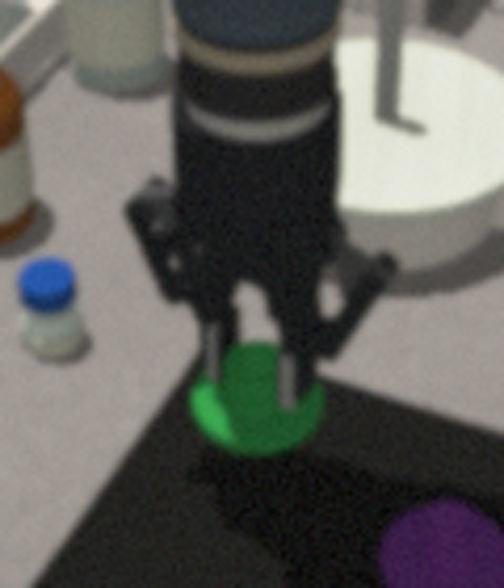

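```bash
python3 -m handwheel '0 0 40 0 255;0 0 45 0 255;0 0 45 0 255;0 0 35 0 255;2 -30 0 0 255;2 -40 0 0 255;3 -45 0 0 255;3 -45 0 0 255;3 -45 0 0 255;2 -35 0 0 255;0 0 0 0 255;0 0 0 0 255'
python3 - <<'E'
from h import *
p,d=cap('side','s1s',(180,80,320,250),3.5); print(bot.sense()['ee_pos'])
p,d=cap('top','s1',(200,150,360,270),4); print(bot.sense()['ee_pos'])
E
```

```text
time: 29.0
ee_pos: [0.5538, -0.0394, 0.2353]
tool_rot: [-90.2, 0.1, -96.2]
force: [-0.3, -0.1, -1.1]
width: 0.0318
[ 0.5539802  -0.03848886  0.23576584]
[ 0.55415393 -0.03796184  0.23617363]
```

View pics/s1s.png

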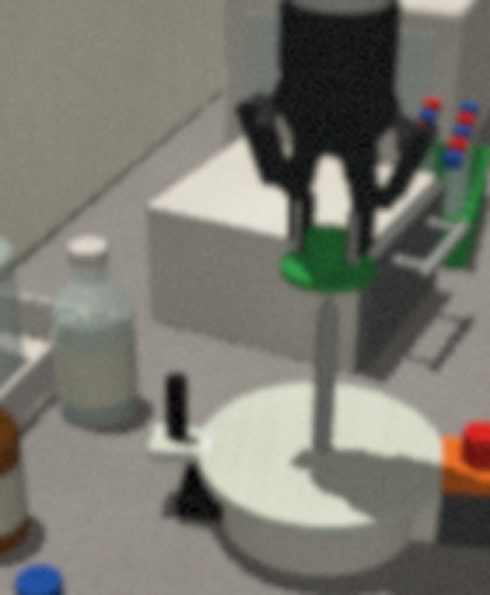

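View pics/s1.png

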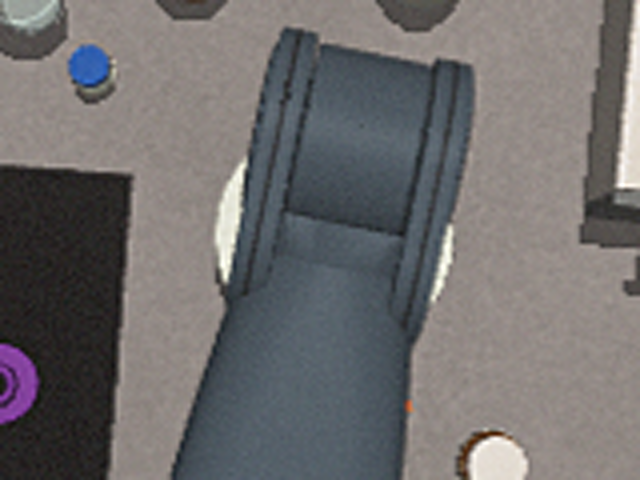

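```bash
python3 -m handwheel '1 -10 0 0 255;1 -8.5 0 0 255;0 0 0 0 255;0 0 0 0 255'
python3 - <<'E'
from h import *
p,d=cap('side','s2s',(230,100,320,210),5.4); e=bot.sense()['ee_pos'];print(e)
hsv=cv2.cvtColor(p,cv2.COLOR_BGR2HSV); m=cv2.inRange(hsv,(45,80,20),(85,255,255)); m[:, :240]=0; m[:,310:]=0;m[:130]=0;m[200:]=0
cs,_=cv2.findContours(m,cv2.RETR_EXTERNAL,cv2.CHAIN_APPROX_NONE); c=max(cs,key=cv2.contourArea); print(cv2.boundingRect(c),cv2.fitEllipse(c))
print('exp flange',proj('side',e+[0,0,-.009]),'spindle', proj('side',(.556,-.0565,.193)),proj('side',(.556,-.0565,.083)))
for y in (172,180,190,200,210): print(y,p[y,264:284].sum(1))
E
```

```text
time: 29.5
ee_pos: [0.5568, -0.0573, 0.2374]
tool_rot: [-90.0, 0.0, -96.1]
force: [-0.2, 0.4, -1.2]
width: 0.032
[ 0.55677132 -0.05716864  0.23748972]
(262, 140, 26, 19) ((273.8175048828125, 150.36717224121094), (17.250192642211914, 24.262962341308594), 104.40706634521484)
exp flange [274.27172571 152.02837897] spindle [273.86343283 165.03421674] [272.04912803 201.56095743]
172 [356 353 359 355 365 344 301 271 266 274 274 272 294 327 353 352 350 311
 247 188]
180 [346 341 341 335 337 322 295 269 273 275 281 287 299 324 340 338 315 262
 204 178]
190 [614 614 620 606 574 478 344 285 279 277 298 397 525 582 574 573 566 549
 531 509]
200 [639 631 625 623 555 425 303 271 264 274 362 500 595 618 634 632 637 636
 641 646]
210 [591 552 534 522 474 383 325 298 297 300 303 314 310 314 312 316 314 314
 315 321]
```

View pics/s2s.png

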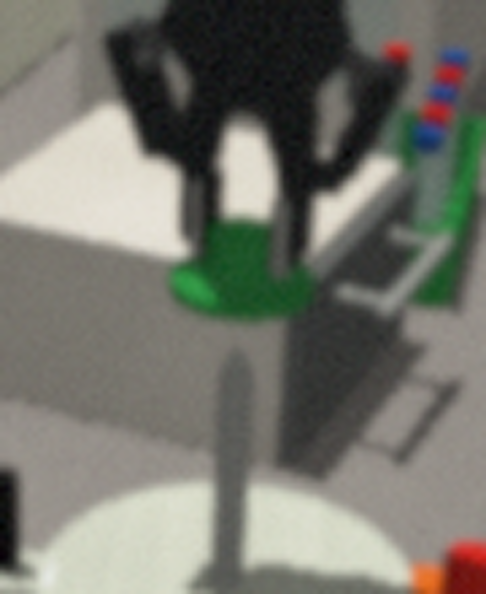

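```bash
python3 -m handwheel '0 0 -15 0 255;0 0 -10 0 255;0 0 -10 0 255;0 0 -10 0 255;0 0 0 0 255'; python3 -m handwheel '0 0 -10 0 255;0 0 -10 0 255;0 0 0 0 255'
python3 - <<'E'
from h import *
p,d=cap('side','s3s',(230,100,320,210),5.4); e=bot.sense()['ee_pos'];print(e)
E
```

```text
time: 30.05
ee_pos: [0.5555, -0.057, 0.1901]
tool_rot: [-90.2, 0.0, -96.1]
force: [0.1, 0.6, -1.8]
width: 0.032
time: 30.35
ee_pos: [0.5557, -0.0571, 0.1703]
tool_rot: [-90.2, 0.0, -96.1]
force: [0.5, -0.1, -1.5]
width: 0.0319
[ 0.556011   -0.05716784  0.17120349]
```

View pics/s3s.png

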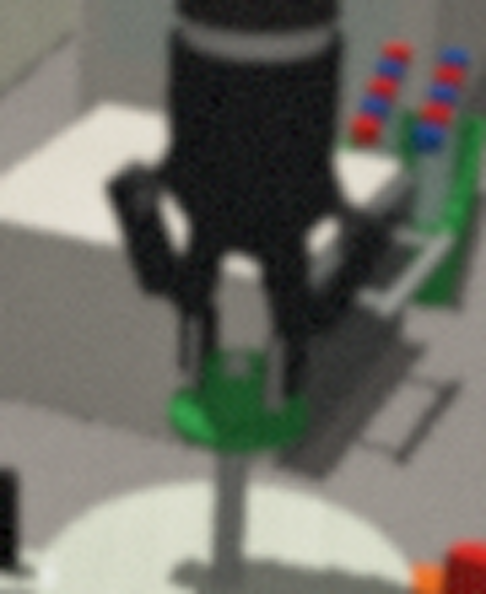

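```bash
python3 -m handwheel '0 0 -10 0 255;0 0 -10 0 255;0 0 -8 0 255;0 0 -7 0 255;0 0 0 0 255' && python3 -m handwheel '0 0 0 0 150;0 0 0 0 130;0 0 0 0 110;0 0 0 0 110;0 0 0 0 110;0 0 30 0 110;0 0 35 0 110;0 0 40 0 75;-10 30 0 0 75;-20 40 0 0 75;-20 40 0 0 75;0 0 0 0 75'
python3 - <<'E'
from h import *
p,d=cap('side','s4s',(200,100,340,250),4); e=bot.sense()['ee_pos'];print(e)
p,d=cap('top','s4',(130,180,340,290),3.7)
disc('top','w')
E
```

```text
time: 30.9
ee_pos: [0.5556, -0.0571, 0.1355]
tool_rot: [-90.2, 0.0, -96.1]
force: [-0.2, -0.7, -1.6]
width: 0.0315
time: 32.1
ee_pos: [0.5047, 0.0567, 0.2435]
tool_rot: [-90.0, 0.1, -95.8]
force: [0.3, -0.3, -0.6]
width: 0.0602
[0.50601539 0.05462584 0.24319892]
top w [138.6 280.9] [  5.2 114.4] z8 [0.3148 0.4112 0.008 ] z12 [0.3152 0.41   0.012 ]
top w [158.5 258. ] [14.7 15.3] z8 [0.3905 0.3485 0.008 ] z12 [0.3907 0.3475 0.012 ]
top w [106.  167.3] [63.3 98.8] z8 [0.6892 0.5395 0.008 ] z12 [0.6885 0.5379 0.012 ]
```

View pics/s4s.png

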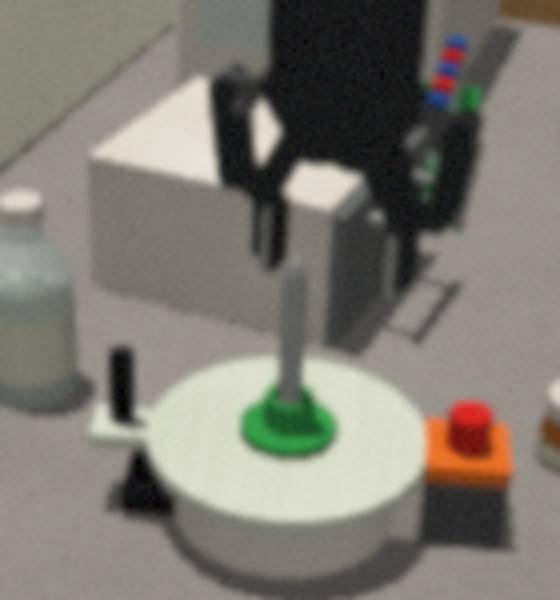

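View pics/s4.png

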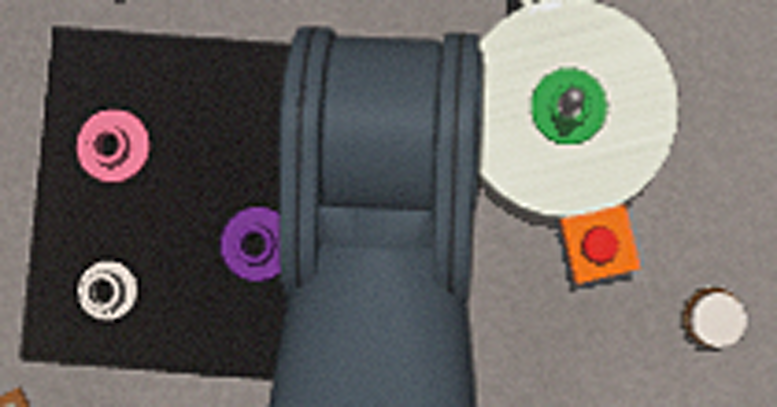

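```bash
python3 -m handwheel '-14 36 0 0 75;-16 40 0 0 75;-17 43 0 0 75;-17 43 0 0 75;-17 43 -10 0 75;-17 43 -30 0 75;-12 30 -40 0 75;-5 15 -40 0 75;0 0 -30 0 75;0 0 0 0 75;0 0 0 0 75'
python3 - <<'E'
from h import *
p,d=cap('top','w2',(130,180,260,290),4.5); print(bot.sense()['ee_pos'])
p,d=cap('side','w2s',(200,200,380,384),3.2); print(bot.sense()['ee_pos'])
E
```

```text
time: 33.35
ee_pos: [0.3943, 0.3399, 0.0961]
tool_rot: [-90.1, -0.1, -96.2]
force: [0.6, -0.6, 0.5]
width: 0.06
[0.39532854 0.340656   0.09781112]
[0.39589364 0.34110474 0.09878959]
```

View pics/w2s.png

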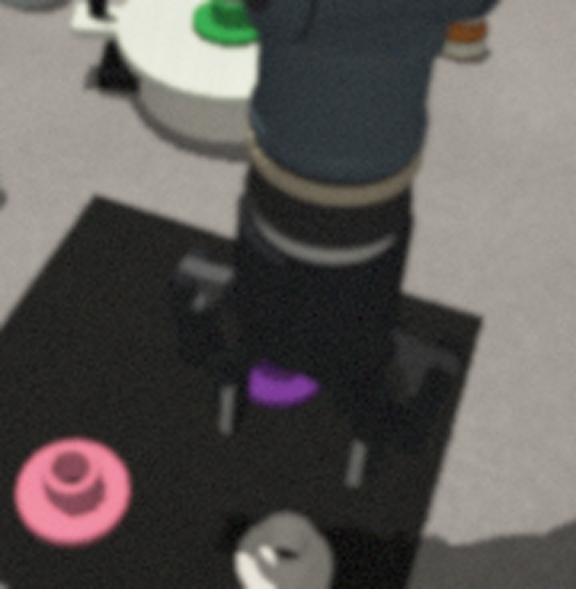

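```bash
python3 -m handwheel '-5 6.5 -15 0 75;0 0 -25 0 75;0 0 -20 0 75;0 0 -12 0 75;0 0 0 0 75;0 0 0 0 75;0 0 0 0 75'
python3 - <<'E'
from h import *
p,d=cap('side','w3s',(200,200,380,384),3.2); print(bot.sense()['ee_pos'])
E
```

```text
time: 34.15
ee_pos: [0.3898, 0.3482, 0.0259]
tool_rot: [-89.9, 0.1, -96.1]
force: [0.4, 0.2, 0.4]
width: 0.0604
[0.38975219 0.34817508 0.02588744]
```

View pics/w3s.png

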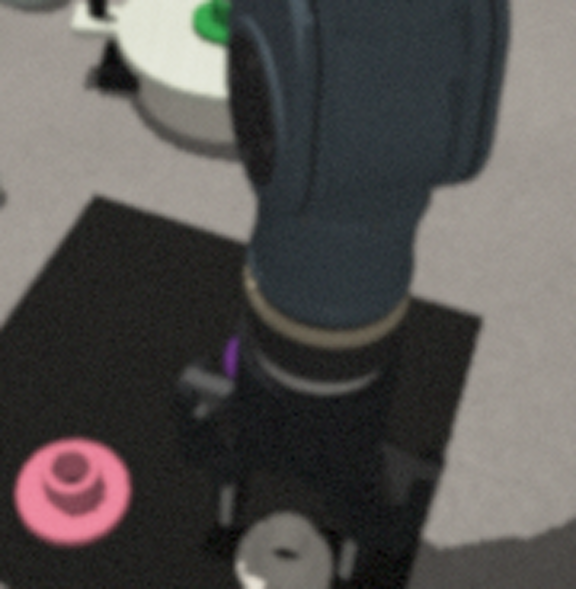

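```bash
python3 -m handwheel '0 0 -6 0 75;0 0 -6 0 75;0 0 0 0 75;0 0 0 0 130;0 0 0 0 200;0 0 0 0 255;0 0 0 0 255;0 0 0 0 255;0 0 0 0 255' && python3 -m handwheel '0 0 10 0 255;0 0 20 0 255;0 0 30 0 255;0 0 40 0 255;0 0 45 0 255;0 0 45 0 255;0 0 35 0 255;0 0 0 0 255;0 0 0 0 255'
python3 - <<'E'
from h import *
print(bot.sense()['ee_pos'])
E
```

```text
time: 35.1
ee_pos: [0.3889, 0.3476, 0.0127]
tool_rot: [-90.0, 0.0, -96.1]
force: [0.1, 0.5, 1.6]
width: 0.0311
time: 36.0
ee_pos: [0.389, 0.3477, 0.2385]
tool_rot: [-89.9, 0.1, -96.1]
force: [-0.1, -0.7, -2.2]
width: 0.0312
[0.38904004 0.34765256 0.2384659 ]
```

```bash
python3 -m handwheel '10 -25 0 0 255;16 -40 0 0 255;18 -42 0 0 255;18 -42 0 0 255;18 -42 0 0 255;18 -42 0 0 255;18 -42 0 0 255;18 -42 0 0 255;14 -37 0 0 255;9 -25 0 0 255;0 0 0 0 255;0 0 0 0 255'
python3 - <<'E'
from h import *
print(bot.sense()['ee_pos'])
E
```

```text
time: 37.2
ee_pos: [0.5443, -0.0317, 0.2347]
tool_rot: [-90.3, 0.1, -96.2]
force: [0.4, 0.9, -1.1]
width: 0.0308
[ 0.54430789 -0.03172127  0.23468478]
```

```bash
python3 -m handwheel '6 -13 0 0 255;5 -12 0 0 255;0 0 0 0 255;0 0 0 0 255;0 0 0 0 255'
python3 - <<'E'
from h import *
p,d=cap('side','x1s',(230,100,320,210),5.4); e=bot.sense()['ee_pos'];print(e)
print('exp flange',proj('side',e+[0,0,-.009]),'spindle', proj('side',(.556,-.0565,.193)))
E
```

```text
time: 37.7
ee_pos: [0.5566, -0.0562, 0.2375]
tool_rot: [-90.0, 0.0, -96.0]
force: [-0.3, 0.1, -1.1]
width: 0.0311
[ 0.55659451 -0.05616406  0.23751707]
exp flange [274.21719719 152.20092599] spindle [273.86343283 165.03421674]
```

View pics/x1s.png

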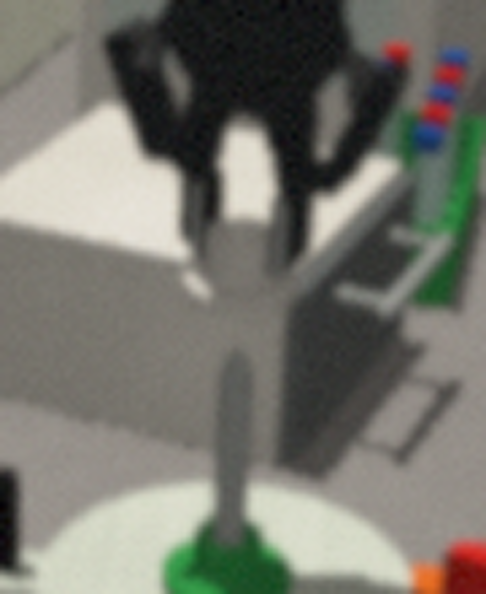

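```bash
python3 -m handwheel '0 -1 -15 0 255;0 0 -10 0 255;0 0 -10 0 255;0 0 -10 0 255;0 0 0 0 255'; python3 -m handwheel '0 0 -10 0 255;0 0 -10 0 255;0 0 0 0 255'
python3 - <<'E'
from h import *
p,d=cap('side','x2s',(230,100,320,210),5.4); e=bot.sense()['ee_pos'];print(e)
E
```

```text
time: 38.25
ee_pos: [0.5554, -0.0572, 0.19]
tool_rot: [-90.2, 0.0, -96.1]
force: [-1.0, 0.1, -0.6]
width: 0.0311
time: 38.55
ee_pos: [0.5556, -0.0574, 0.1702]
tool_rot: [-90.2, 0.0, -96.1]
force: [0.7, 0.3, -1.4]
width: 0.0311
[ 0.55594111 -0.05749484  0.17105457]
```

View pics/x2s.png

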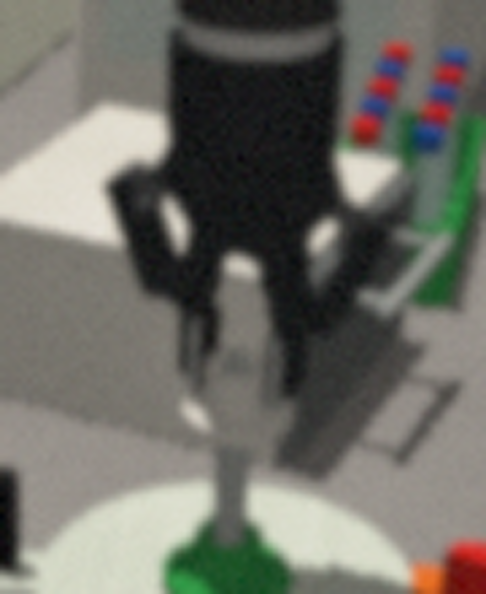

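Threaded on; lower, release, retreat.

```bash
python3 -m handwheel '0 0 -10 0 255;0 0 -10 0 255;0 0 -8 0 255;0 0 -7 0 255;0 0 0 0 255' && python3 -m handwheel '0 0 0 0 150;0 0 0 0 130;0 0 0 0 110;0 0 0 0 110;0 0 0 0 110;0 0 30 0 110;0 0 35 0 110;0 0 40 0 75;-20 30 0 0 75;-30 35 0 0 75;-40 30 0 0 75;-40 20 0 0 75' && python3 -m handwheel '-40 0 0 0 75;-40 0 0 0 75;-30 0 0 0 75;0 0 0 0 75;0 0 0 0 75'
python3 - <<'E'
from h import *
p,d=cap('side','y1s',(160,80,360,280),3); e=bot.sense()['ee_pos'];print(e)
p,d=cap('top','y1',(120,70,440,300),2.4)
E
```

```text
time: 39.1
ee_pos: [0.5555, -0.0574, 0.1354]
tool_rot: [-90.2, 0.0, -96.1]
force: [-0.2, -0.2, -0.9]
width: 0.0312
time: 40.3
ee_pos: [0.4254, 0.0588, 0.2425]
tool_rot: [-90.0, 0.0, -96.0]
force: [-0.3, -0.2, 0.6]
width: 0.0604
time: 40.8
ee_pos: [0.317, 0.0574, 0.2428]
tool_rot: [-89.8, 0.0, -96.1]
force: [-0.1, -0.2, -0.6]
width: 0.0605
[0.3174325  0.0573375  0.24262872]
```

View pics/y1s.png

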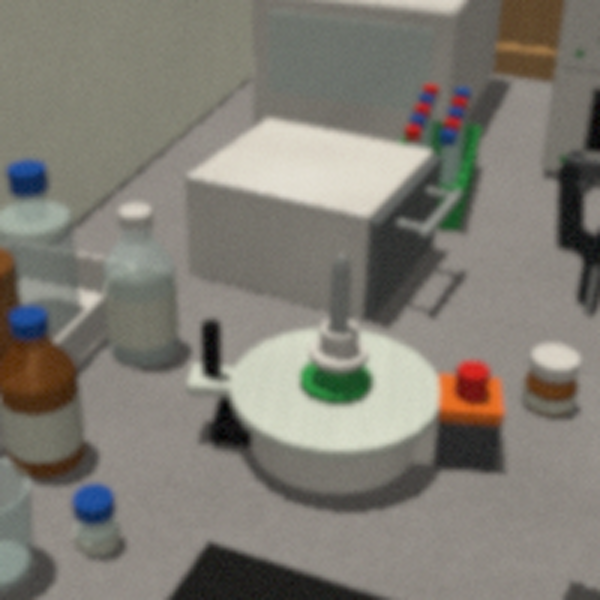

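View pics/y1.png

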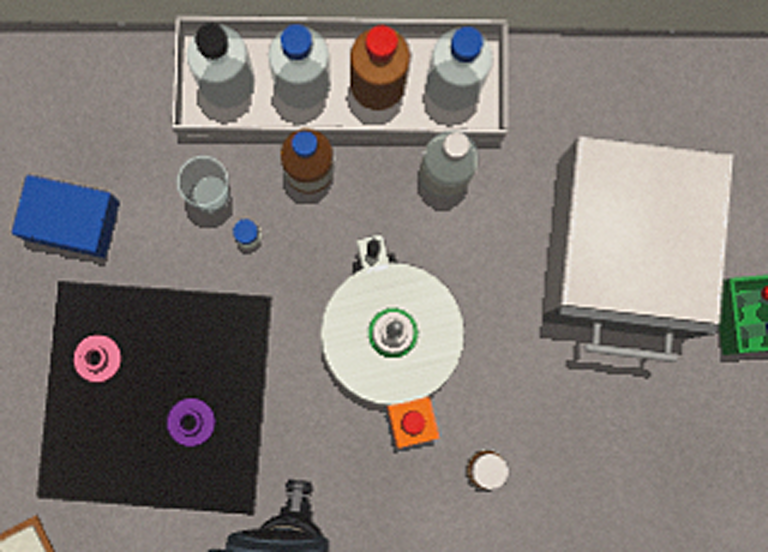

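Run:
```python
from h import *
p,d=cap('top','z1',(255,180,345,265),8)
r=blob(p,(0,150,80),(4,255,255),(280,225,305,260))
for st,ce in r:
    u,v=int(round(ce[0])),int(round(ce[1])); k,c=K('top')
    z=np.median(d[v-1:v+2,u-1:u+2]); o,ry=ray('top',ce); X=o+ry*z; print('pin head top by depth',ce,X, onz('top',ce,.09))
for n,px in(('bar',None),):
    pass
g0=cv2.imread('pics/top0.png')
sub=lambda im:im[205:235,355:412]
print('drawer front diff vs start', np.abs(sub(g0).astype(int)-sub(p)).mean())
# depth of disc tops and turntable
for nm,X in(('tt',(.556,-.0,.063)),('lug',(.4250,-.105,.063))):
    u,v=proj('top',X).round().astype(int); o,ry=ray('top',(u,v)); print(nm,(o+ry*d[v,u]))
ph,dp=cap('side','z1s',(250,170,350,250),7)
r=blob(ph,(0,150,80),(4,255,255),(300,195,335,225))
for st,ce in r: print('side red',st,ce,'exp home',proj('side',(.44,-.084,.077)),'if 4mm up',proj('side',(.44,-.084,.081)))
```

```text
pin head top by depth [291.9, 245.7] [ 0.44028699 -0.08333421  0.09122579] [ 0.44026227 -0.08341364  0.09      ]
drawer front diff vs start 3.6910331384015596
tt [0.55737103 0.00145994 0.0602179 ]
lug [ 0.42344126 -0.10464478  0.06114663]
side red [313, 201, 10, 12, 98] [317.0, 206.1] exp home [316.94020039 207.01263679] if 4mm up [317.10906511 205.77154844]
```

View pics/z1s.png

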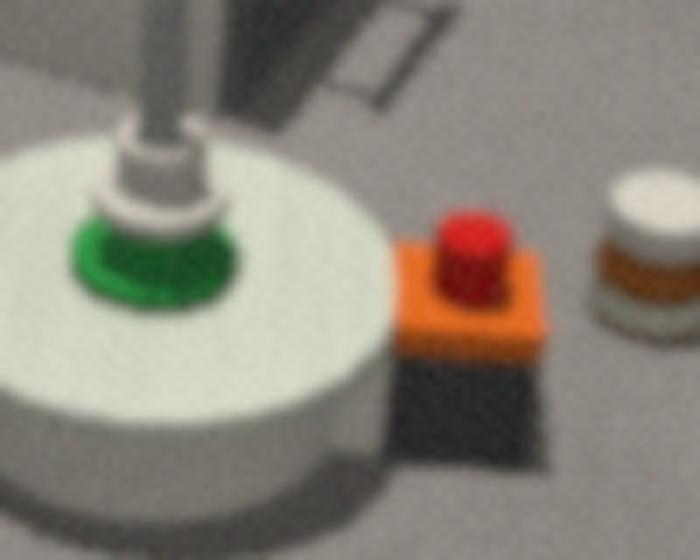

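View pics/z1.png

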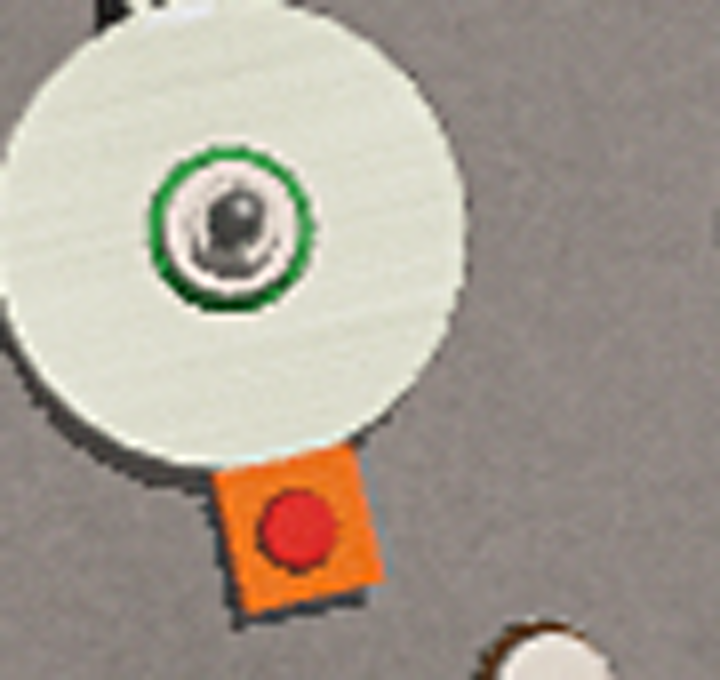

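Run:
```python
from h import *
for n in('top','side'):
    p,d=cams.capture(n); hsv=cv2.cvtColor(p,cv2.COLOR_BGR2HSV)
    red=cv2.inRange(hsv,(0,150,80),(4,255,255)); org=cv2.inRange(hsv,(7,170,120),(18,255,255))
    if n=='top':
        for nm,m in(('red',red),('org',org)):
            m[:225]=0;m[262:]=0;m[:,:278]=0;m[:,308:]=0; m=cv2.erode(m,np.ones((3,3)))
            v,u=np.nonzero(m); P=np.array([ (lambda o,r:o+r*d[b,a])(*ray(n,(a,b))) for a,b in zip(u,v)]); P=P[np.array([d[b,a]>0 for a,b in zip(u,v)])]
            print(nm,len(P),np.median(P,0),P[:,2].std())
```

```text
red 28 [ 0.43943135 -0.08363112  0.08993246] 0.0021052419395844887
org 110 [ 0.44227938 -0.08690255  0.06249772] 0.0028173620047739238
```

Run:
```python
from h import *
p,_=cams.capture('top'); g0=cv2.imread('pics/top0.png')
f=lambda im:cv2.cvtColor(im[205:232,355:412],cv2.COLOR_BGR2GRAY).astype(np.float32)
print('bar shift px',cv2.phaseCorrelate(f(g0),f(p)))
q,_=cams.capture('side'); s0=cv2.imread('pics/side0.png')
for n,a,b,(x0,y0,x1,y1) in (('bystanders top',g0,p,(120,115,325,182)),('jar',g0,p,(310,255,335,278))):
    h=lambda im:cv2.cvtColor(im[y0:y1,x0:x1],cv2.COLOR_BGR2GRAY).astype(np.float32)
    print(n,cv2.phaseCorrelate(h(a),h(b)),np.abs(h(a)-h(b)).max())
print(bot.sense()['force'])
from rig import hand_in
print(hand_in())
```

```text
bar shift px ((0.0813275330668759, 0.44711746831704247), 1.0142917312221762)
bystanders top ((-0.04607411177460108, -0.03869439792232754), 0.8431161513299118) 205.0
jar ((0.5030788547498464, -0.0015440112843130294), 0.9654305563370387) 11.0
[0.24923058 0.88190145 0.25394013]
the job is handed in; nothing more can be done
None
```

I finished the whole sequence and handed the job in at about 41 s on the robot's clock; `hand_in` gave no verdict.

**What I did**
- I pulled the drawer open about 138 mm and took out the pin.
- I turned the table by pushing the black post with the held pin's shank, because the gripper was full; I did not grip the post. The lug ended about 0.5° from aligned.
- I slid the pin home with about 11 N on the final touch, then closed the drawer until it stopped at about 7 N.
- Only the green and white discs were on the bench. I threaded green first and white on top, each released partway down because the spindle would have hit the gripper. Pink and purple match none of the listed discs, so I left them.

**Last checks**
- **Pin:** the head top is 27.4 mm above the lug in averaged depth, against 28 mm when fully home. A single-pixel reading gave about 30 mm, and in the side picture the head sat about 1 px (about 3 mm) high, so these disagree a little. I trusted the averaged depth.
- **Discs:** both look flat and centred on the spindle in both pictures, white above green. I judged this by eye and did not measure it.
- **Drawer:** the bar is within about 0.5 px of where it started, roughly 1 mm.
- **Bystanders:** the group in view had shifted less than 0.1 px. The jar read a 0.5 px shift, but its pixels are almost identical to the start. One pixel in the group's crop differed strongly (205 grey levels); I took that to be the turned table's edge or post entering the crop, and did not look into it.
- **Robot:** the arm was clear of everything, with force readings at noise level.

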